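# Load brass bars under a pried-up die block

## Robot

A 6-joint arm with a two-finger parallel gripper is mounted at the origin on the work surface. World frame = base frame: x ahead of the robot, y to its left, z up, the work surface at z = 0. Lengths are in m, angles in rad, forces in N, time in s.
With the tool pointing down it reaches from about 0.35 to 0.975 m from the base axis. Payload 4.9 kg.
Tool frame: the origin (TCP) lies on the centre line of the jaws, within the pads' length; the fingertips stand 17 mm ahead of it and the grasp point (between the pads) lies 2 mm behind it (ctrl.tcp_to_tips is the x of the fingertips in the tool frame, in m); x points along the fingers, z is the direction in which the jaws open and shut, and the axes are right-handed (so a half turn about x gives the same grasp; the last joint's range is limited). The gripper opens to 85 mm and grips with 20 to 120 N. Pads are 22 mm wide; open, the fingers measure 114 mm over their backs; the gripper's body (76 mm by 85 mm) begins 54 mm behind the grasp point. The pads swing forward as they close: fully open they stand 13 mm farther back than shut.
Start: joints at [0.989, 0.053, 1.613, -0, 1.476, -0.119], TCP at [0.279, 0.559, 0.248] pointing down, gripper open.
Joint ranges: [-3.01, 3.01], [-1.01, 2.22], [0.06, 2.58], [-1.02, 4.17], [0.09, 2.62], [-3.14, 3.14]. Speed limits (rad/s): [2.57, 2.57, 3.14, 3.14, 3.14, 3.14].

## Interface

Orientations are given as a rotation vector (axis times angle).
In Python, from station import ctrl, cams, finder gives the robot as it stands.
- The arm moves only by the tool step_arm, never from a script. Its argument "moves" is a list of rows, each a list of 3 entries, a list of its own where there are three numbers: the shift along the tool's x, y, z in cm, then the turn, a rotation vector about the tool's x, y, z in degrees, then the opening, from 0 (shut) to 1 (fully open). A call has exactly 10 rows; each row is the pose to reach, as a shift and turn from the pose measured when the call began, along the tool's axes at that moment; what a row does not reach only later rows make up. A row lasts 1/12 s, in which the tool goes at most 41.7 mm and 7.16 degrees, less where a joint would pass 70% of its speed; a pose out of reach is approached as far as the arm can. A call with a gripper value outside its range is refused whole. The fingers move at their own pace and stop on an object; "grip_force" is the grip in N (left out, the last holds). Time passes only in rows, so rows that repeat a pose let the fingers close, or fill a call up. It gives the time, the measured TCP pose, the force and the opening at its end, in the units of the state.
- ctrl.get_obs(): the state, without advancing time (a new reading comes with each control period).
- cams.get_image(name): name is "side" or "top"; returns a dict with "pixels" (420x560x3 uint8, blue, green, red), "fx", "fy", "cx", "cy" (pixels), "position" and "attitude" of the camera in the world. Camera axes: x right, y up, looking along -z (the intrinsics and any distortion apply to the point x, -y, -z); pixel columns grow to the right and rows downward; lengths in m; the calibration is good to about 2 mm. A picture is of the moment at which its call begins. There is no depth.
- ctrl.finish_job(): hands the job in, once; it reports no verdict.
Trained networks look in the newest picture that a camera, given by its name, has taken for a name from the list of things; names that differ only in an ending like _2 or _b are one class to them, and where a whole thing is asked for, a point or a joint stands for the part that bears it (a point fixed in the world has none). Each returns a list of dicts, best first, with "conf" (0 to 1); they miss things now and then, are a little off and sometimes report something else, mostly with a low value. They report only what shows in the picture. A call takes as long as a camera call. They do not tell look-alikes from the thing itself.
- finder.find_in(camera, name): "at" ([column, row] in pixels, amid what is visible of it).
- finder.regions_of(camera, name): "region" (420x560 bool, what is visible of it) and "at" ([column, row] in pixels, amid what is visible of it).
- finder.tip_of(camera, name): "at" ([column, row] in pixels: a listed point, or the origin of a listed thing).
The state is a dict: "t": time; "q": joint angles; "dq": joint speeds; "effort": joint torques, N m; "tool_pos": TCP position; "tool_rot": TCP orientation; "contact_force": force on the tool from outside, world axes, zero at the start; "wrist_torque": the same for the moment, N m; "opening": finger opening in m.
Only numpy, scipy, OpenCV 4.12 (cv2) and the standard library are available. Lean on these libraries where they do the work, as an engineer would, in place of code of your own. Each camera call takes 0.05 s, during which the arm holds its last target. There are 200 camera calls.

## Task

Lever the heavy upper block of the flattening die up by about 12 mm with the pry bar laid over the fulcrum block (both lie on the rubber mat), then slide every brass bar into a channel of its own under the block, pushed fully home against the rear stop. Press the block back down until it sits on the bars, put the pry bar and the fulcrum block back on the mat, right way up, and leave the other things on the bench where they are.

Things in the scene. Friction and masses are not known exactly. Their poses are not given: they have to be found in the camera images.
- press: Flattening die, fixed on the bench: dark steel shoe, 168 mm wide (y), x from -40 to +72 mm (foot below z = 22 mm only 150 mm wide). Origin on the bench; x points from the open front to the rear stop, y along the width. Steel ribs (tops z = 70 mm, x -40 to +60 mm) part three channels. Two guide pillars, 16 mm thick, tops z = 115 mm, stand at x = +30, y = +-27 mm.
- mouth (a point): Front end of the middle channel, on its floor (press x = -40, y = 0, z = 62 mm). The three channels run along press x, open in front, 30 mm wide, 8 mm deep, centred at y = -54, 0 and +54 mm.
- stop (a point): Foot of the rear stop, a wall across the channels' ends (front face at press x = +60 mm, z from 62 to 84 mm; this point y = 0, z = 62 mm). A bar that is home reaches from here to press x = -80 mm: its last 40 mm hang out in front of the shoe, 50 mm in front of the block.
- block (a joint): Height of the grey upper block above its lowest position, 0 to 0.022 m. It rides straight up and down on the pillars in tight bushes: stays at any height it is left, takes about 62 N to raise, 12 N to push down. At 0 its underside is at z = 70.5 mm, 3.5 mm too low for a bar to enter; sitting on bars it reads 0.0035. Block: 2.6 kg, 22 mm thick.
- block_top (a point): On the block's top face at press x = 0, y = 0: a clear place in front of the pillars to push it down. The block spans press x -30 to +60 mm and y -106 to +106 mm, so it overhangs the shoe by 22 mm at both ends; the bench beside its +y end is free for levering.
- mat: Thin black rubber mat, 150 mm (x) by 270 mm (y), 1 mm thick, fixed on the bench on the left. Origin at its centre on the bench.
- prybar: Pry bar, 240 mm long, 0.3 kg. Origin at mid length on its flat underside, x along it to the tip, z up. Steel blade 24 mm wide, 8 mm thick from x = -30 to +120 mm; black grip 26 mm wide, 12 mm thick from x = -120 to -30 mm. Balances near x = +18 mm.
- prybar_tip (a point): Middle of the pry bar's tip end. With the tip 14 mm under the block's end and the fulcrum ridge 28 mm outside that end, the handle stands up about 0.14 rad at first; about 15 to 20 N down at prybar x = -95 mm raises the block, the handle sinking about 55 mm for 12 mm of lift.
- fulcrum: Steel fulcrum block, 50 x 50 mm, 66 mm high, 0.6 kg. Origin at the centre of its underside. A square body 46 mm high carries a rounded ridge (20 mm wide, 50 mm long, top at 66 mm) along its y axis; the pry bar should cross it along its x axis.
- bar1: Brass bar, 140 x 22 x 12 mm, 0.28 kg; origin at the centre of its underside, x along its length, z up; both ends are alike. Two or three such bars lie on the bench at the right; which are there varies.
- bar2: Brass bar, 140 x 22 x 12 mm, 0.28 kg; origin at the centre of its underside, x along its length, z up; both ends are alike. Two or three such bars lie on the bench at the right; which are there varies.
- bar3: Brass bar, 140 x 22 x 12 mm, 0.28 kg; origin at the centre of its underside, x along its length, z up; both ends are alike. Two or three such bars lie on the bench at the right; which are there varies.
- bowl: Small green bowl, 80 mm across, 45 mm high; not part of the job.
- hammer: Hammer lying at the back left; not part of the job.
- file: Screwdriver lying at the far right; not part of the job.
- jar: Amber glass jar with a brass cap, 70 mm high; not part of the job.
- brush: Brush lying at the back; not part of the job.
- weight: Brass weight with a knob, 48 mm across, 54 mm high; not part of the job.
Things that resemble listed ones, but are neither listed nor needed, are in the scene too. Leave any blue look-alike of the bar1 alone.

How it is judged:
By the outcome, as a careful person would: the job done as asked, in the order asked, and still so for the second after the job is handed in, with the robot touching nothing.
Of bar1, bar2, bar3 only 2 to 3 are there at a start; the rules pass over those that are not, and their reading is None.
At some moment in a run one of prybar, fulcrum may be knocked a few centimetres aside while the robot is not near it.
It also fails if it takes over 210 s, if anything falls off the work surface, if the arm or the gripper's body presses on something with over 40 N, if the wrist force passes 120 N, or if a joint passes its speed limit or range.

## Working session

There is one attempt and no reset: what is moved stays moved. The work goes in short steps, Python scripts to look and compute and a tool call to move; the robot and the scene stay as the last step left them, time stands still between calls to the robot, and variables do not carry over. Pictures are saved under pics/ and viewed, on a budget of 14 in all, crops included, one or two more only if the job needs it, and the job is handed in when it is done.

Besides the shell and the picture viewer there is one more tool, called after "Emit:" by a JSON object that holds its "fn" and its "kwargs". step_arm: Moves the arm, as the interface text tells. Its arguments: {"type":"object","properties":{"moves":{"type":"array"},"grip_force":{"type":"number"}},"required":["moves"]}

```bash
ls; mkdir -p pics; cat > h.py <<'E'
import numpy as np, cv2
from scipy.spatial.transform import Rotation as R
from station import ctrl, cams, finder
def save(cam,name):
    im=cams.get_image(cam); cv2.imwrite('pics/'+name,im['pixels']); return im
def Rm(im):
    a=np.array(im['attitude'],float)
    return a if a.shape==(3,3) else (R.from_rotvec(a).as_matrix() if a.size==3 else R.from_quat(a).as_matrix())
def ray(im,px):
    d=np.array([(px[0]-im['cx'])/im['fx'],-(px[1]-im['cy'])/im['fy'],-1.0])
    return np.array(im['position']),Rm(im)@d
def onz(im,px,z):
    p,d=ray(im,px); return p+d*(z-p[2])/d[2]
def proj(im,P):
    c=Rm(im).T@(np.array(P)-np.array(im['position']))
    return [im['cx']+im['fx']*c[0]/-c[2], im['cy']+im['fy']*c[1]/c[2]]
E
python3 - <<'E'
from h import *
for c in('top','side'):
    im=save(c,c+'0.png'); print(c,{k:v for k,v in im.items() if k!='pixels'})
    for n in('press','mouth','stop','block','block_top','mat','prybar','prybar_tip','fulcrum','bar1','bowl','hammer','file','jar','brush','weight'):
        print(n,[(np.round(d['at'],1).tolist(),round(d['conf'],2)) for d in finder.tip_of(c,n)][:6])
print(ctrl.get_obs(),ctrl.tcp_to_tips)
E
```

```text
pics
top {'fx': 439.4900797483211, 'fy': 439.4900797483211, 'cx': 284.0400914280014, 'cy': 208.6455243391668, 'position': array([0.42200456, 0.01887942, 1.12616179]), 'attitude': array([ 0.06475089, -0.06749614, -1.59018943])}
press [([291.1, 179.4], 0.82)]
mouth [([292.0, 194.8], 0.75)]
stop [([291.3, 153.2], 0.68), ([236.3, 225.5], 0.68), ([293.6, 192.4], 0.18)]Traceback (most recent call last):
  File "<stdin>", line 5, in <module>
ValueError: it knows: bar, block_top, bowl, brush, file, fulcrum, hammer, jar, mat, mouth, press, prybar, prybar_tip, stop, weight
```

```bash
python3 - <<'E'
from h import *
for c in('top','side'):
    im=save(c,c+'0.png'); print(c,{k:v for k,v in im.items() if k!='pixels'})
    for n in('press','mouth','stop','block_top','mat','prybar','prybar_tip','fulcrum','bar1','bowl','jar','weight'):
        try: print(n,[(np.round(d['at'],1).tolist(),round(d['conf'],2)) for d in finder.tip_of(c,n)][:6])
        except Exception as e: print(n,e)
print(ctrl.get_obs(),ctrl.tcp_to_tips)
E
```

```text
top {'fx': 439.4900797483211, 'fy': 439.4900797483211, 'cx': 284.0400914280014, 'cy': 208.6455243391668, 'position': array([0.42200456, 0.01887942, 1.12616179]), 'attitude': array([ 0.06475089, -0.06749614, -1.59018943])}
press [([291.1, 181.0], 0.71), ([437.3, 235.5], 0.69)]
mouth [([291.5, 193.2], 0.83), ([193.2, 239.4], 0.73)]
stop [([290.6, 152.9], 0.79), ([298.0, 242.6], 0.68)]
block_top [([293.6, 177.8], 0.93)]
mat [([192.8, 238.9], 0.96)]
prybar [([237.3, 225.3], 0.68), ([189.0, 221.8], 0.63)]
prybar_tip [([236.3, 223.2], 0.69), ([291.9, 177.6], 0.52), ([401.6, 236.9], 0.43)]
fulcrum [([198.7, 255.3], 0.65)]
bar1 [([400.4, 232.9], 0.83), ([378.6, 247.5], 0.82), ([437.3, 306.8], 0.81), ([196.0, 254.4], 0.58)]
bowl [([298.5, 244.3], 0.77), ([114.8, 160.9], 0.68), ([214.5, 118.2], 0.15)]
jar [([381.8, 153.2], 0.77)]
weight [([266.9, 242.7], 0.79), ([197.0, 252.4], 0.21)]
side {'fx': 533.6253726536856, 'fy': 533.6253726536856, 'cx': 281.57789647957964, 'cy': 213.70208523758023, 'position': array([-0.177124  , -0.76152113,  1.37314609]), 'attitude': array([ 0.65069223, -0.24161169,
[... 524 characters left out ...]
]
weight [([252.9, 237.2], 0.68)]
{'t': 1.5, 'q': array([ 9.88998176e-01,  5.27372668e-02,  1.61290312e+00,  9.46379463e-06,
        1.47597324e+00, -1.19028487e-01]), 'dq': array([ 1.56096504e-03, -4.47349981e-04,  4.99166140e-04,  3.70746406e-04,
       -8.39331109e-05, -2.00758594e-03]), 'effort': array([-1.20752436e-03, -3.93665314e+01, -3.70451832e+01, -1.90215997e-04,
        6.45428809e-04,  3.19008223e-05]), 'tool_pos': array([0.27902413, 0.55924517, 0.24827858]), 'tool_rot': array([-0.86194163,  1.39330271,  0.86194115]), 'contact_force': array([-0.62666801, -0.02112675, -0.50295222]), 'wrist_torque': array([0.04220548, 0.02526985, 0.00287079]), 'opening': 0.08520205853174585} 0.017
```

View pics/top0.png

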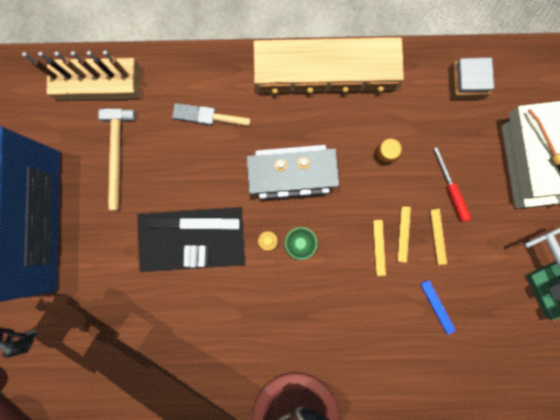

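View pics/side0.png

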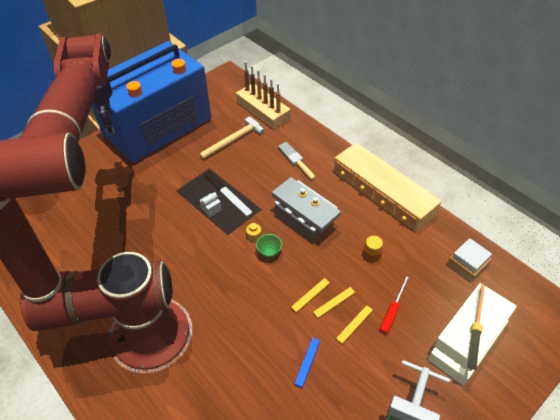

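The top view shows three brass bars at (380,248), (404,234) and (439,237), with the blue look-alike at (438,307). The pry bar is at (209,224), tip to the right, and the fulcrum at (195,257), ridge vertical in the image. Both lie on the mat, and the die is at (292,173). Next I'll fit box models to the masks from both cameras.

```bash
cat >> h.py <<'E'
from scipy.optimize import minimize
def corners(bs):
    out=[]
    for b in bs:
        out.append(np.array([[x,y,z] for x in b[0:2] for y in b[2:4] for z in b[4:6]]))
    return out
PB=[(-.03,.12,-.012,.012,0,.008),(-.12,-.03,-.013,.013,0,.012)]
FU=[(-.025,.025,-.025,.025,0,.046),(-.010,.010,-.025,.025,.046,.066)]
BR=[(-.07,.07,-.011,.011,0,.012)]
BL=[(-.03,.06,-.106,.106,.0705,.0925)]
MT=[(-.075,.075,-.135,.135,0,.001)]
S=4
def render(im,bs,p,z0,shape,off):
    m=np.zeros((shape[0]*S,shape[1]*S),np.uint8); c,s=np.cos(p[2]),np.sin(p[2])
    for k in corners(bs):
        w=np.c_[c*k[:,0]-s*k[:,1]+p[0],s*k[:,0]+c*k[:,1]+p[1],k[:,2]+z0]
        q=np.array([proj(im,x) for x in w])
        q=((q-off+.5)*S-.5)
        cv2.fillConvexPoly(m,np.round(cv2.convexHull(q.astype(np.float32))*16).astype(np.int32),255,shift=4)
    return cv2.resize(m,(shape[1],shape[0]),interpolation=cv2.INTER_AREA)/255.
def fit(obs,bs,p0,z0):
    """obs: list of (im,mask)"""
    pre=[]
    for im,mk in obs:
        r,c=np.where(mk); a=max(r.min()-15,0);b=max(c.min()-15,0);d=r.max()+16;e=c.max()+16
        pre.append((im,mk[a:d,b:e].astype(float),np.array([b,a])))
    f=lambda v:sum(np.abs(render(im,bs,[p0[0]+v[0]*.01,p0[1]+v[1]*.01,p0[2]+v[2]*.1],z0,mk.shape,o)-mk).sum() for im,mk,o in pre)
    best=minimize(f,[0,0,0],method='Nelder-Mead',options=dict(initial_simplex=[[0,0,0],[1,0,0],[0,1,0],[0,0,1]],xatol=.005,fatol=.05))
    v=best.x; return np.array([p0[0]+v[0]*.01,p0[1]+v[1]*.01,p0[2]+v[2]*.1]),best.fun/sum(m.sum() for _,m,_ in pre)
def near(cam,im,name,guess,z):
    """mask of class nearest to guess (world)"""
    L=finder.regions_of(cam,name); g=np.array(proj(im,[guess[0],guess[1],z]))
    L=[d for d in L if np.linalg.norm(np.array(d['at'])-g)<25]
    return max(L,key=lambda d:d['conf'])['region'] if L else None
def measure(name,bs,guess,z0,zc,cs=('top','side')):
    obs=[]
    for c in cs:
        im=cams.get_image(c); m=near(c,im,name,guess,zc)
        if m is None: print(name,c,'missing'); continue
        obs.append((im,m)); p,e=fit([(im,m)],bs,guess,z0); print(' ',name,c,np.round(p,4),round(e,3),int(m.sum()))
    p,e=fit(obs,bs,guess,z0) if len(obs)>1 else (p,e)
    print(name,np.round(p,4),'yaw deg',round(np.degrees(p[2]),2),round(e,3)); return p
def go(pos,Rt):
    """tool-frame shift cm and turn deg to world TCP pos, rotation matrix Rt"""
    o=ctrl.get_obs(); R0=R.from_rotvec(o['tool_rot']).as_matrix()
    print('at',np.round(o['tool_pos'],4),'F',np.round(o['contact_force'],1),'op',round(o['opening'],4),'t',round(o['t'],1))
    print(R0.round(3).tolist())
    print('shift cm',np.round(R0.T@(np.array(pos)-o['tool_pos'])*100,2),'turn deg',np.round(np.degrees(R.from_matrix(R0.T@Rt).as_rotvec()),2))
E
python3 - <<'E'
from h import *
im=cams.get_image('top'); G=lambda px,z:onz(im,px,z)[:2]
g=[('bar1',BR,(379.5,248),0,.006,-np.pi/180*2),('bar1',BR,(404,234),0,.006,-.05),('bar1',BR,(439,237),0,.006,.08),
('block_top',BL,(292,172),0,.08,0),('prybar',PB,(209,224),.001,.008,-1.57),('fulcrum',FU,(196,257),.001,.03,-1.57),('mat',MT,(191,239),0,0,0)]
for n,bs,px,z0,zc,y in g:
    x=G(px,zc)
    if n=='block_top': x=x-[.015,0]
    if n=='prybar': x=x+[0,.03]
    measure(n,bs,[*x,y],z0,zc)
o=ctrl.get_obs();print(R.from_rotvec(o['tool_rot']).as_matrix().round(3))
for n in 'bowl','jar','weight': print(n,[(np.round(onz(im,d['at'],.02),3),d['conf']) for d in finder.find_in('top',n)[:2]])
E
```

```text
bar1 top [ 0.4132 -0.2232  0.0274] 0.088 559
  bar1 side [ 0.3177 -0.171   0.3318] 1.0 368
bar1 [ 0.4126 -0.2232  0.0238] yaw deg 1.37 0.82
  bar1 top [ 0.4459 -0.2872 -0.1031] 0.073 553
  bar1 side [ 0.4457 -0.2844 -0.1143] 0.089 387
bar1 [ 0.4465 -0.2864 -0.1155] yaw deg -6.62 0.118
  bar1 top [ 0.4376 -0.3752  0.0855] 0.092 573
  bar1 side [ 0.4366 -0.3719  0.0824] 0.118 420
bar1 [ 0.437  -0.3743  0.0814] yaw deg 4.66 0.147
  block_top top [ 0.5851 -0.0074  0.0688] 0.055 3300
  block_top side [ 0.5849 -0.0039  0.0643] 0.059 1730
block_top [ 0.5851 -0.0067  0.0665] yaw deg 3.81 0.062
  prybar top [ 0.4843  0.2483 -1.6067] 0.108 880
  prybar side [ 0.4836  0.2526 -1.6042] 0.144 471
prybar [ 0.4839  0.25   -1.6044] yaw deg -91.93 0.124
  fulcrum top [ 0.4018  0.2358 -1.5901] 0.136 438
  fulcrum side [ 0.4001  0.2393 -1.6421] 0.076 379
fulcrum [ 0.401   0.2372 -1.5885] yaw deg -91.01 0.141
  mat top [0.4444 0.2564 0.0471] 0.293 4988
  mat side [0.4435 0.2595 0.0592] 0.536 1788
mat [0.4442 0.2569 0.0504] yaw deg 2.89 0.361
[[-0.    -0.895  0.446]
 [ 0.     0.446  0.895]
 [-1.     0.     0.   ]]
bowl [(array([ 0.43 , -0.022,  0.02 ]), 0.61)]
jar [(array([ 0.654, -0.248,  0.02 ]), 0.69), (array([ 0.415, -0.226,  0.02 ]), 0.37)]
weight [(array([0.432, 0.061, 0.02 ]), 0.62)]
```

Candidates for the fulcrum: the steel block on the mat at (195,257), and the grey box at the back right at (474,76), which is not on the mat. For the pry bar: the steel blade with black grip at (209,224). The hammer at (115,160) and brush at (211,115) are other tools. I'll check my choice in one crop.

```bash
cat >> h.py <<'E'
PR=np.array([.585,-.0057,.0665])
def W(x,y): c,s=np.cos(PR[2]),np.sin(PR[2]); return np.array([PR[0]+c*x-s*y,PR[1]+s*x+c*y])
def down(t,pitch=0):
    """tool pointing down, jaws dir at world angle t; pitch: rotate about jaws axis (rad)"""
    z=np.array([np.cos(t),np.sin(t),0]);x=np.array([0,0,-1.]);M=np.c_[x,np.cross(z,x),z]
    return R.from_rotvec(z*pitch).as_matrix()@M
E
python3 - <<'E'
from h import *
im=cv2.imread('pics/top0.png')
cv2.imwrite('pics/crop1.png',cv2.resize(im[130:285,125:345],(792,558),interpolation=cv2.INTER_CUBIC))
go([.401,.2375,.15],down(-1.6+np.pi/2)); go([.401,.2375,.047],down(-1.6+np.pi/2))
E
```

```text
at [0.279  0.5592 0.2483] F [-0.4 -0.  -0.9] op 0.0855 t 3.1
[[-0.0, -0.895, 0.446], [0.0, 0.446, 0.895], [-1.0, 0.0, -0.0]]
shift cm [  9.83 -25.28 -23.34] turn deg [65.15 -0.   -0.  ]
at [0.279  0.5592 0.2483] F [-0.4 -0.  -0.9] op 0.0855 t 3.1
[[-0.0, -0.895, 0.446], [0.0, 0.446, 0.895], [-1.0, 0.0, -0.0]]
shift cm [ 20.13 -25.28 -23.34] turn deg [65.15 -0.   -0.  ]
```

View pics/crop1.png

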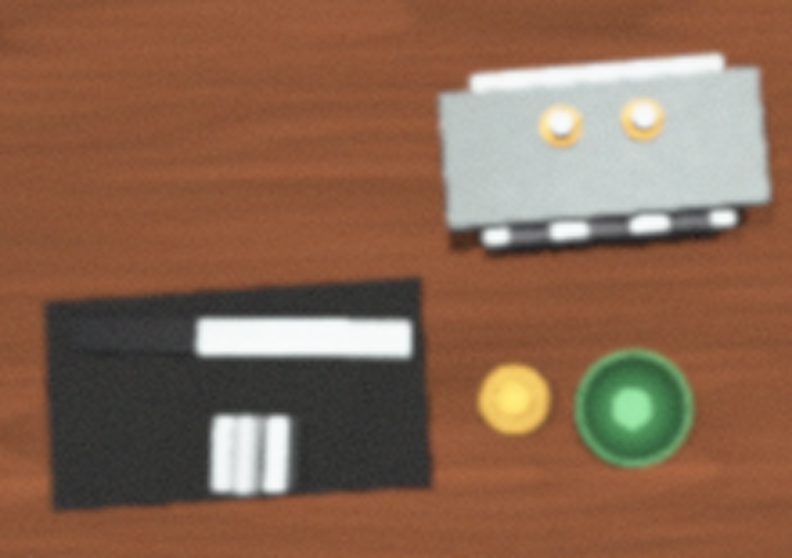

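The crop shows the steel fulcrum with its ridge running vertically at (250,455), and the pry bar at (300,335) with its tip pointing right toward the die. The choice is confirmed, so I'll move to the fulcrum.

Emit:
{"fn": "step_arm", "kwargs": {"moves": [[[2,-4,-4],[7,0,0],1],[[4,-8,-8],[14,0,0],1],[[6,-12,-12],[21,0,0],1],[[8,-16,-16],[28,0,0],1],[[9.8,-20,-20],[35,0,0],1],[[9.8,-25.3,-23.3],[42,0,0],1],[[9.8,-25.3,-23.3],[49,0,0],1],[[9.8,-25.3,-23.3],[56,0,0],1],[[9.8,-25.3,-23.3],[63,0,0],1],[[9.8,-25.3,-23.3],[65.2,0,0],1]]}}

```text
t: 3.93
tool_pos: [0.4022, 0.2339, 0.1491]
tool_rot: [0.03, 1.571, -0.033]
contact_force: [-0.1, -0.2, -0.4]
opening: 0.0854
```

```bash
python3 - <<'E'
from h import *
measure('fulcrum',FU,[.401,.2375,-1.6],.001,.03)
go([.401,.2375,.047],down(-1.6+np.pi/2))
E
```

```text
fulcrum top [ 0.4033  0.2153 -1.3722] 0.912 258
  fulcrum side [ 0.3996  0.2385 -1.6818] 0.127 346
fulcrum [ 0.401   0.236  -1.5619] yaw deg -89.49 0.493
at [0.4015 0.238  0.1506] F [-0.5 -0.2  0.2] op 0.0854 t 4.1
[[0.0, 0.029, 1.0], [0.0, 1.0, -0.029], [-1.0, 0.0, 0.0]]
shift cm [10.36 -0.06 -0.05] turn deg [ 0.03  0.02 -0.02]
```

Emit:
{"fn": "step_arm", "kwargs": {"grip_force": 60, "moves": [[[4,0,0],[0,0,0],1],[[8,0,0],[0,0,0],1],[[10.3,0,0],[0,0,0],1],[[10.3,0,0],[0,0,0],1],[[10.3,0,0],[0,0,0],0.3],[[10.3,0,0],[0,0,0],0.3],[[10.3,0,0],[0,0,0],0.3],[[10.3,0,0],[0,0,0],0.3],[[10.3,0,0],[0,0,0],0.3],[[10.3,0,0],[0,0,0],0.3]]}}

```text
t: 4.97
tool_pos: [0.4035, 0.2392, 0.0505]
tool_rot: [0.025, 1.566, -0.02]
contact_force: [-1.5, 1.3, 6.6]
opening: 0.0489
```

Emit:
{"fn": "step_arm", "kwargs": {"moves": [[[-2,0,0],[0,0,0],0.3],[[-4,0,0],[0,0,0],0.3],[[-6,0,0],[0,0,0],0.3],[[-8,0,0],[0,0,0],0.3],[[-8,0,0],[0,0,0],0.3],[[-8,0,0],[0,0,0],0.3],[[-8,0,0],[0,0,0],0.3],[[-8,0,0],[0,0,0],0.3],[[-8,0,0],[0,0,0],0.3],[[-8,0,0],[0,0,0],0.3]]}}

```text
t: 5.8
tool_pos: [0.4023, 0.2386, 0.129]
tool_rot: [0.024, 1.568, -0.021]
contact_force: [0.1, 0.2, -6.2]
opening: 0.0491
```

```bash
python3 - <<'E'
from h import *
o=ctrl.get_obs();print(W(.015,.134),o['tool_pos'][2])
save('side','s1.png')
# fulcrum in hand: fit in side cam at raised z; TCP grasped at z=.047 => z0=tcp_z-.046
measure('fulcrum',FU,[o['tool_pos'][0],o['tool_pos'][1],-1.6],o['tool_pos'][2]-.046,o['tool_pos'][2]-.02)
t=*W(.015,.134),.13
go(t,down(PR[2])); go([t[0],t[1],.0455],down(PR[2]))
E
```

```text
[0.59106241 0.12900058] 0.12901626224233895
  fulcrum top [ 0.4041  0.2366 -1.5711] 2.189 180
  fulcrum side [ 0.4054  0.2324 -2.0933] 0.238 324
fulcrum [ 0.4037  0.2364 -1.5929] yaw deg -91.26 0.995
at [0.403  0.239  0.1303] F [ 0.1 -0.5 -6.3] op 0.0489 t 6.0
[[0.004, 0.028, 1.0], [0.003, 1.0, -0.028], [-1.0, 0.003, 0.004]]
shift cm [  0.08 -10.46  19.11] turn deg [-5.44  0.25 -0.15]
at [0.403  0.239  0.1303] F [ 0.1 -0.5 -6.3] op 0.0489 t 6.0
[[0.004, 0.028, 1.0], [0.003, 1.0, -0.028], [-1.0, 0.003, 0.004]]
shift cm [  8.53 -10.48  19.07] turn deg [-5.44  0.25 -0.15]
```

Emit:
{"fn": "step_arm", "kwargs": {"moves": [[[-1,0,3],[-1,0,0],0.3],[[-2,-1,6],[-2,0,0],0.3],[[-2,-3,9],[-3,0,0],0.3],[[-2,-5,12],[-4,0,0],0.3],[[-2,-7,15],[-5,0,0],0.3],[[-2,-9,18],[-5.4,0,0],0.3],[[-2,-10.3,19.1],[-5.4,0,0],0.3],[[-2,-10.3,19.1],[-5.4,0,0],0.3],[[-2,-10.3,19.1],[-5.4,0,0],0.3],[[-2,-10.3,19.1],[-5.4,0,0],0.3]]}}

```text
t: 6.88
tool_pos: [0.5901, 0.1309, 0.1503]
tool_rot: [-0.049, 1.567, 0.054]
contact_force: [-0.4, -0.1, -6.6]
opening: 0.0489
```

```bash
python3 - <<'E'
from h import *
o=ctrl.get_obs()
t=W(.015,.134); t=[t[0],t[1]+.0015]
go([*t,.050],down(PR[2]))
save('top','t2.png')
E
```

```text
at [0.5901 0.1309 0.1503] F [-0.4 -0.1 -6.6] op 0.0489 t 6.9
[[0.003, -0.066, 0.998], [0.003, 0.998, 0.066], [-1.0, 0.003, 0.003]]
shift cm [10.03 -0.08  0.06] turn deg [-0.04  0.17 -0.17]
```

View pics/t2.png

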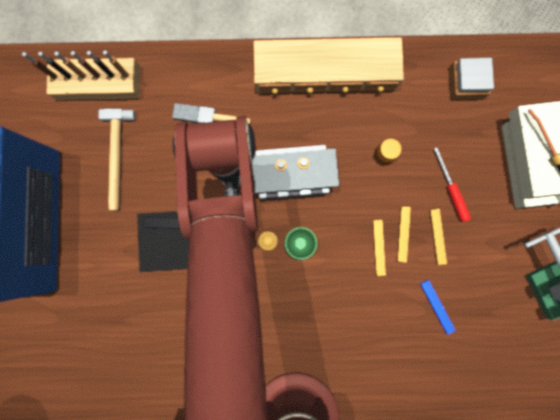

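The arm hides the fulcrum, and the rest of the scene is unchanged. I'll lower it.

Emit:
{"fn": "step_arm", "kwargs": {"moves": [[[3,0,0],[0,0,0],0.3],[[6,0,0],[0,0,0],0.3],[[8,0,0],[0,0,0],0.3],[[9.2,0,0],[0,0,0],0.3],[[9.6,0,0],[0,0,0],0.3],[[9.9,0,0],[0,0,0],0.3],[[10.1,0,0],[0,0,0],0.3],[[10.2,0,0],[0,0,0],0.3],[[10.2,0,0],[0,0,0],0.3],[[10.2,0,0],[0,0,0],0.3]]}}

```text
t: 7.77
tool_pos: [0.5916, 0.1319, 0.0506]
tool_rot: [-0.049, 1.564, 0.055]
contact_force: [-2.5, 1.3, 1.1]
opening: 0.0486
```

Emit:
{"fn": "step_arm", "kwargs": {"moves": [[[0,0,0],[0,0,0],0.85],[[0,0,0],[0,0,0],0.85],[[0,0,0],[0,0,0],0.85],[[0,0,0],[0,0,0],0.85],[[-2,0,0],[0,0,0],0.85],[[-5,0,0],[0,0,0],0.85],[[-8,0,0],[0,0,0],0.85],[[-8,0,0],[0,0,0],0.85],[[-8,0,0],[0,0,0],0.85],[[-8,0,0],[0,0,0],0.85]]}}

```text
t: 8.6
tool_pos: [0.5909, 0.1315, 0.1303]
tool_rot: [-0.049, 1.564, 0.055]
contact_force: [0.0, 0.6, -1.0]
opening: 0.0727
```

```bash
python3 - <<'E'
from h import *
go([.4837,.2404,.1],down(-.034))
E
```

```text
at [0.5909 0.1315 0.1303] F [ 0.   0.6 -1. ] op 0.0727 t 8.6
[[0.006, -0.066, 0.998], [0.004, 0.998, 0.066], [-1.0, 0.003, 0.006]]
shift cm [ 3.01 11.56 -9.99] turn deg [ 5.75  0.33 -0.21]
```

Emit:
{"fn": "step_arm", "kwargs": {"moves": [[[0,3,-2.5],[1,0,0],0.85],[[0,6,-5],[2,0,0],0.85],[[1,9,-7.5],[4,0,0],0.7],[[3,11.6,-10],[5.7,0.3,-0.2],0.6],[[3,11.6,-10],[5.7,0.3,-0.2],0.6],[[3,11.6,-10],[5.7,0.3,-0.2],0.6],[[3,11.6,-10],[5.7,0.3,-0.2],0.6],[[3,11.6,-10],[5.7,0.3,-0.2],0.6],[[3,11.6,-10],[5.7,0.3,-0.2],0.6],[[3,11.6,-10],[5.7,0.3,-0.2],0.6]]}}

```text
t: 9.43
tool_pos: [0.4848, 0.2401, 0.1007]
tool_rot: [0.028, 1.569, -0.027]
contact_force: [-0.1, -0.4, -0.2]
opening: 0.0509
```

```bash
python3 - <<'E'
from h import *
measure('prybar',PB,[.484,.2504,-1.605],.001,.008,('side',))
measure('fulcrum',FU,[.591,.129,-1.504],0,.03)
go([.4837,.2404,.018],down(-.034))
E
```

```text
prybar side [ 0.4826  0.2568 -1.6008] 0.22 405
prybar [ 0.4826  0.2568 -1.6008] yaw deg -91.72 0.22
  fulcrum top [ 0.592   0.1304 -1.503 ] 0.063 475
  fulcrum side [ 0.5878  0.1421 -1.7188] 1.22 170
fulcrum [ 0.5918  0.131  -1.5112] yaw deg -86.58 0.398
at [0.4838 0.2406 0.1003] F [0.6 0.1 0.8] op 0.0511 t 9.7
[[0.001, 0.033, 0.999], [0.0, 0.999, -0.033], [-1.0, 0.0, 0.001]]
shift cm [ 8.23 -0.02 -0.02] turn deg [ 0.03  0.04 -0.02]
```

Emit:
{"fn": "step_arm", "kwargs": {"grip_force": 80, "moves": [[[3,0,0],[0,0,0],0.6],[[6,0,0],[0,0,0],0.6],[[8.2,0,0],[0,0,0],0.6],[[8.2,0,0],[0,0,0],0.6],[[8.2,0,0],[0,0,0],0.0],[[8.2,0,0],[0,0,0],0.0],[[8.2,0,0],[0,0,0],0.0],[[8.2,0,0],[0,0,0],0.0],[[8.2,0,0],[0,0,0],0.0],[[8.2,0,0],[0,0,0],0.0]]}}

```text
t: 10.57
tool_pos: [0.4844, 0.2408, 0.0192]
tool_rot: [0.027, 1.569, -0.026]
contact_force: [-1.7, -0.3, 5.0]
opening: 0.0208
```

Emit:
{"fn": "step_arm", "kwargs": {"moves": [[[-2,0,0],[0,0,0],0.0],[[-5,0,0],[0,0,0],0.0],[[-8,0,0],[0,0,0],0.0],[[-11,0,0],[0,0,0],0.0],[[-13,0,0],[0,0,0],0.0],[[-13,0,0],[0,0,0],0.0],[[-13,0,0],[0,0,0],0.0],[[-13,0,0],[0,0,0],0.0],[[-13,0,0],[0,0,0],0.0],[[-13,0,0],[0,0,0],0.0]]}}

```text
t: 11.4
tool_pos: [0.4827, 0.2402, 0.1465]
tool_rot: [0.026, 1.573, -0.027]
contact_force: [-0.2, 0.3, -3.3]
opening: 0.021
```

```bash
python3 - <<'E'
from h import *
o=ctrl.get_obs(); tz=o['tool_pos'][2]
go([.4837,.2404,.15],down(-.034))
im=save('top','t3.png');ims=save('side','s3.png')
print([(onz(im,d['at'],tz-.012).round(4),d['conf']) for d in finder.tip_of('top','prybar_tip')][:3])
print([(onz(ims,d['at'],tz-.012).round(4),d['conf']) for d in finder.tip_of('side','prybar_tip')][:3])
a=cv2.imread('pics/s3.png')[150:290,150:330]; cv2.imwrite('pics/s3c.png',cv2.resize(a,(720,560),interpolation=cv2.INTER_CUBIC))
E
```

```text
at [0.4827 0.2402 0.1465] F [-0.2  0.3 -3.3] op 0.021 t 11.4
[[-0.002, 0.033, 0.999], [-0.001, 0.999, -0.033], [-1.0, -0.001, -0.002]]
shift cm [-0.35  0.02  0.1 ] turn deg [ 0.03 -0.13  0.05]
[(array([0.4792, 0.1371, 0.1345]), 0.78)]
[(array([0.4716, 0.1227, 0.1345]), 0.88), (array([ 0.5698, -0.2952,  0.1345]), 0.38)]
```

View pics/s3c.png

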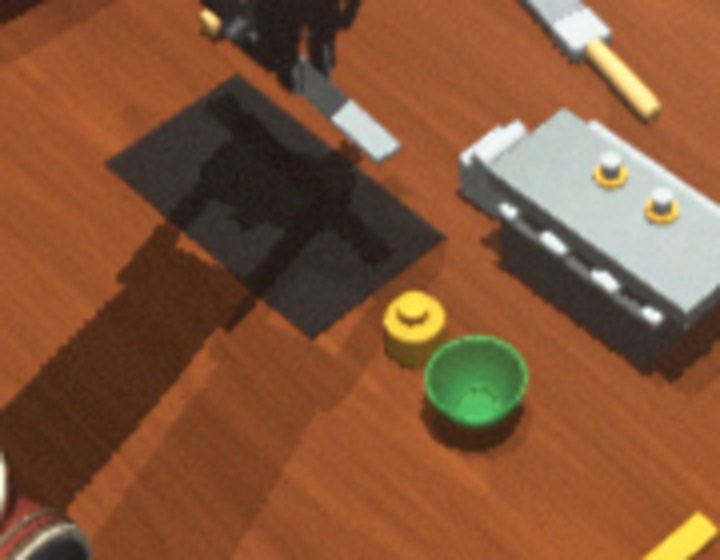

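The crop shows the pry bar held in the gripper with its tip at crop (388,150), and the fulcrum standing at the block's left end. I'll check whether the bar is hanging level.

```bash
python3 - <<'E'
from h import *
o=ctrl.get_obs(); p=o['tool_pos']; ims=cams.get_image('side'); im=cams.get_image('top')
for cam,I in(('side',ims),('top',im)):
    L=finder.regions_of(cam,'prybar'); L=[d for d in L if d['conf']>.3]
    T=[d['at'] for d in finder.tip_of(cam,'prybar_tip')][:1]
    print(cam,T,[(np.round(d['at'],1),int(d['region'].sum())) for d in L])
    for dr in(0,.1,.2):
        u=np.array([np.sin(-.034)*np.cos(dr),-np.cos(dr),-np.sin(dr)]); u[0]=-.034
        c=p+[0,0,-.012]
        print(dr,'tip',np.round(proj(I,c+.11*u),1),'x=+30',np.round(proj(I,c+.02*u),1))
E
python3 -c "
import cv2
a=cv2.imread('pics/t3.png')[190:290,170:300]; cv2.imwrite('pics/t3c.png',cv2.resize(a,(780,600),interpolation=cv2.INTER_CUBIC))"
```

```text
side [[246.0, 188.4]] [(array([236.2, 175.2]), 290)]
0 tip [247.8 187.8] x=+30 [230.3 171.8]
0.1 tip [247.9 190. ] x=+30 [230.3 172.2]
0.2 tip [247.8 192. ] x=+30 [230.3 172.6]
top [[231.8, 220.1]] [(array([209., 221.]), 443)]
0 tip [233.6 220.8] x=+30 [193.7 220.3]
0.1 tip [233.9 221.1] x=+30 [193.8 220.4]
0.2 tip [233.7 221.4] x=+30 [193.9 220.4]
```

View pics/t3c.png

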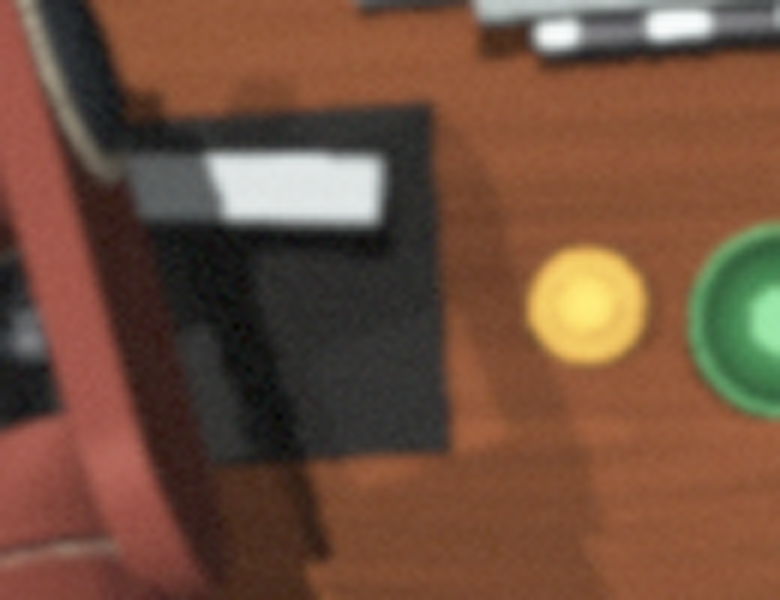

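The crop shows the tip at about (233.7,221.7), which matches the projection for a level bar in both views. Next I'll work out the insertion poses.

```bash
cat >> h.py <<'E'
def lever(a,tip=.092,yr=.1355,hover=0.,s=0.,xp=.0155,g=.110,h=.0175):
    yu=tip+g*np.cos(a); zu=.0661+hover+(yu-yr)*np.tan(a)
    y=yu-h*np.sin(a)+s*np.cos(a); z=zu+h*np.cos(a)+s*np.sin(a)
    return np.array([*W(xp,y),z]),down(PR[2],a)
E
python3 - <<'E'
from h import *
P,M=lever(.25,hover=.0015,s=.035); print(P)
go(P+[0,0,.05],M); go(P,M)
P2,_=lever(.25,hover=.0015); print('slide',M.T@(P2-P)*100)
P3,M3=lever(.15,hover=-.0005); print('untilt',M.T@(P3-P2)*100, np.degrees(R.from_matrix(M.T@M3).as_rotvec()))
E
```

```text
[0.5853041  0.22298841 0.10932217]
at [0.4842 0.2407 0.1493] F [-0.7  0.1 -1.8] op 0.0209 t 11.9
[[0.002, 0.033, 0.999], [0.001, 0.999, -0.033], [-1.0, 0.001, 0.002]]
shift cm [-0.98 -1.43 10.16] turn deg [-5.68  0.84 14.27]
at [0.4842 0.2407 0.1493] F [-0.7  0.1 -1.8] op 0.0209 t 11.9
[[0.002, 0.033, 0.999], [0.001, 0.999, -0.033], [-1.0, 0.001, 0.002]]
shift cm [ 4.02 -1.44 10.15] turn deg [-5.68  0.84 14.27]
slide [ 3.56561371e-16 -3.50000000e+00 -1.38729101e-15]
untilt [8.61485593e-01 1.82421512e-01 1.15177706e-15] [-1.69770903e-16  8.73223489e-17 -5.72957795e+00]
```

Emit:
{"fn": "step_arm", "kwargs": {"moves": [[[-1,0,2.5],[-1.4,0.2,3.5],0],[[-1,-0.5,5],[-2.8,0.4,7],0],[[-1,-1,7.5],[-4.2,0.6,10.5],0],[[-1,-1.4,10.1],[-5.7,0.8,14.3],0],[[-1,-1.4,10.1],[-5.7,0.8,14.3],0],[[1,-1.4,10.1],[-5.7,0.8,14.3],0],[[3,-1.4,10.1],[-5.7,0.8,14.3],0],[[4,-1.4,10.1],[-5.7,0.8,14.3],0],[[4,-1.4,10.1],[-5.7,0.8,14.3],0],[[4,-1.4,10.1],[-5.7,0.8,14.3],0]]}}

```text
t: 12.73
tool_pos: [0.5844, 0.2234, 0.1093]
tool_rot: [0.144, 1.57, 0.249]
contact_force: [-0.3, -0.8, -1.9]
opening: 0.0205
```

```bash
python3 - <<'E'
from h import *
P,M=lever(.25,hover=.0015,s=.0); go(P,M)
im=save('side','s4.png')['pixels']
cv2.imwrite('pics/s4c.png',cv2.resize(im[150:260,190:340],(790,580),interpolation=cv2.INTER_CUBIC))
E
```

```text
at [0.5844 0.2234 0.1093] F [-0.3 -0.8 -1.9] op 0.0205 t 12.7
[[-0.017, -0.065, 0.998], [0.247, 0.967, 0.067], [-0.969, 0.247, -0.0]]
shift cm [-0.01 -3.55  0.09] turn deg [ 0.02 -0.03 -0.  ]
```

View pics/s4c.png

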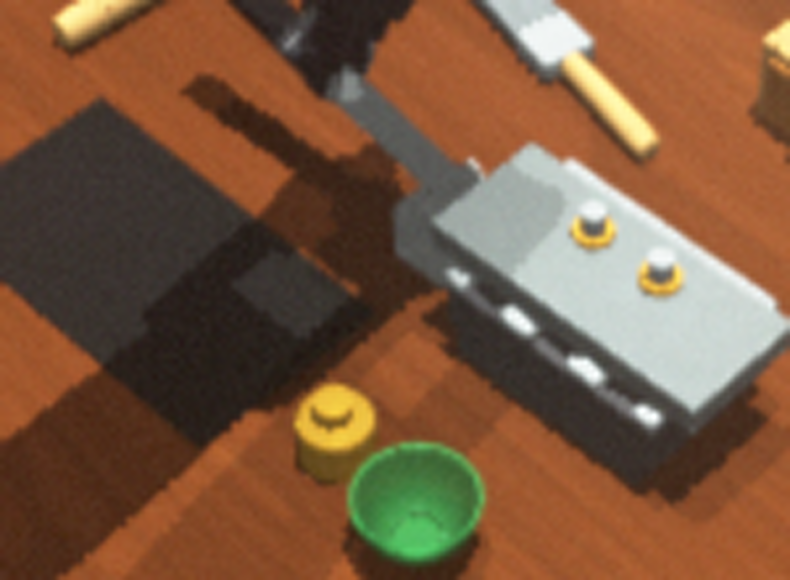

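The crop shows the bar lined up over the fulcrum ridge, with its tip at about (460,175) just outside the block's end. I'll slide it in.

Emit:
{"fn": "step_arm", "kwargs": {"moves": [[[0,-0.5,0.05],[0,0,0],0],[[0,-1,0.05],[0,0,0],0],[[0,-1.5,0.05],[0,0,0],0],[[0,-2,0.05],[0,0,0],0],[[0,-2.5,0.05],[0,0,0],0],[[0,-3,0.05],[0,0,0],0],[[0,-3.5,0.05],[0,0,0],0],[[0,-3.5,0.05],[0,0,0],0],[[0,-3.5,0.05],[0,0,0],0],[[0,-3.5,0.05],[0,0,0],0]]}}

```text
t: 13.62
tool_pos: [0.5878, 0.1899, 0.1016]
tool_rot: [0.145, 1.568, 0.249]
contact_force: [1.0, 0.0, -1.4]
opening: 0.0205
```

Emit:
{"fn": "step_arm", "kwargs": {"moves": [[[0.15,0,0],[0,0,-1],0],[[0.3,0.05,0],[0,0,-2],0],[[0.45,0.1,0],[0,0,-3],0],[[0.6,0.15,0],[0,0,-4],0],[[0.75,0.15,0],[0,0,-5],0],[[0.85,0.2,0],[0,0,-5.7],0],[[0.85,0.2,0],[0,0,-5.7],0],[[0.85,0.2,0],[0,0,-5.7],0],[[0.85,0.2,0],[0,0,-5.7],0],[[0.85,0.2,0],[0,0,-5.7],0]]}}

```text
t: 14.45
tool_pos: [0.5877, 0.194, 0.0941]
tool_rot: [0.067, 1.57, 0.172]
contact_force: [0.6, 0.4, -1.1]
opening: 0.0208
```

```bash
python3 - <<'E'
from h import *
P,M=lever(.15,hover=-.0005); go(P,M); print(ctrl.get_obs()['wrist_torque'])
E
```

```text
at [0.5877 0.194  0.0941] F [ 0.6  0.4 -1.1] op 0.0208 t 14.4
[[-0.008, -0.066, 0.998], [0.151, 0.986, 0.066], [-0.989, 0.151, 0.002]]
shift cm [ 0.12 -0.12 -0.05] turn deg [ 0.02  0.11 -0.1 ]
[-0.08334526  0.0279746   0.00973763]
```

Emit:
{"fn": "step_arm", "kwargs": {"moves": [[[0.12,-0.15,0],[0,0,0],0],[[0.12,-0.15,0],[0,0,0],0],[[0.12,-0.15,0],[0,0,0],0.25],[[0.12,-0.15,0],[0,0,0],0.4],[[0.12,-0.15,0],[0,0,0],0.6],[[0.12,-0.15,0],[0,0,0],0.6],[[-1.5,-0.15,0],[0,0,0],0.6],[[-4,-0.15,0],[0,0,0],0.6],[[-7,-0.15,0],[0,0,0],0.6],[[-7,-0.15,0],[0,0,0],0.6]]}}

```text
t: 15.28
tool_pos: [0.5921, 0.182, 0.1703]
tool_rot: [0.067, 1.559, 0.172]
contact_force: [1.5, -0.1, 1.4]
opening: 0.0514
```

```bash
python3 - <<'E'
from h import *
im=save('side','s5.png')['pixels']
cv2.imwrite('pics/s5c.png',cv2.resize(im[150:260,190:340],(790,580),interpolation=cv2.INTER_CUBIC))
# handle push point: prybar x=-95 -> press y = .092+.215*cos a
a=.13; y=.092+.215*np.cos(a); z=.0661+(y-.1355)*np.tan(a)+.012/np.cos(a)
print(y,z); go([*W(.0155,y),z+.017+.02],down(PR[2]))
for c in ('top','side'):
    I=cams.get_image(c); print([(np.round(d['at'],1),d['conf']) for d in finder.tip_of(c,'prybar')][:2], proj(I,[*W(.0155,.092+.12*np.cos(a)),.0661+(.092+.12*np.cos(a)-.1355)*np.tan(a)]))
E
```

```text
0.30518580714867943 0.10038638629615272
at [0.5911 0.182  0.1678] F [-1.   0.2  0.2] op 0.0512 t 15.3
[[0.0, -0.067, 0.998], [0.152, 0.986, 0.066], [-0.988, 0.152, 0.01]]
shift cm [ 4.8  11.23 -0.34] turn deg [ 0.01  0.58 -8.72]
[(array([290.4, 178. ]), 0.74), (array([200.4, 178.3]), 0.73)] [np.float64(204.74034936542648), np.float64(178.80955344500265)]
[(array([258.5, 174.4]), 0.94)] [np.float64(258.6652504624593), np.float64(171.1685904855366)]
```

View pics/s5c.png

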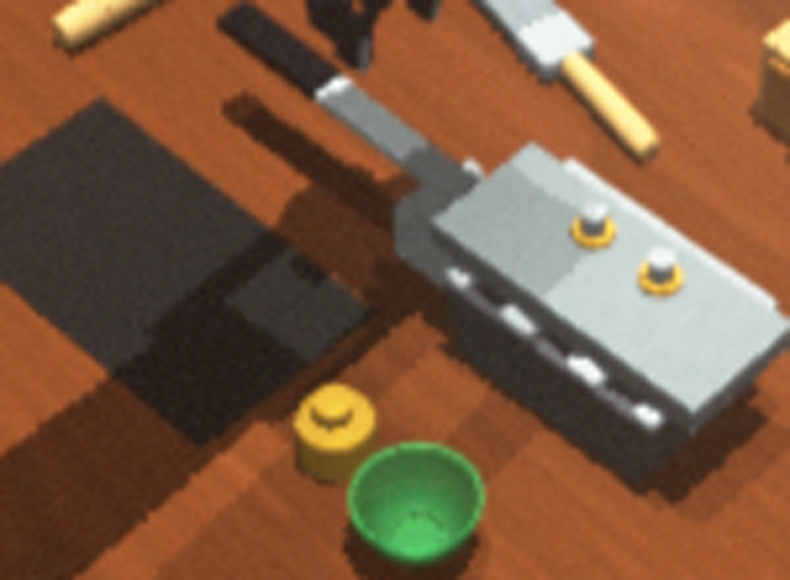

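The crop shows the pry bar resting on the ridge with its tip under the block and its handle up in the air. I'll shut the fingers and go above the handle end.

Emit:
{"fn": "step_arm", "kwargs": {"moves": [[[0,3,0],[0,0,-2],0.3],[[0,6,-0.1],[0,0,-4],0],[[0,9,-0.2],[0,0,-6],0],[[2,11.2,-0.35],[0,0.6,-8.7],0],[[4,11.2,-0.35],[0,0.6,-8.7],0],[[4.8,11.2,-0.35],[0,0.6,-8.7],0],[[4.8,11.2,-0.35],[0,0.6,-8.7],0],[[4.8,11.2,-0.35],[0,0.6,-8.7],0],[[4.8,11.2,-0.35],[0,0.6,-8.7],0],[[4.8,11.2,-0.35],[0,0.6,-8.7],0]]}}

```text
t: 16.37
tool_pos: [0.577, 0.2986, 0.1322]
tool_rot: [-0.052, 1.58, 0.052]
contact_force: [0.8, 0.7, -0.3]
opening: -0.0
```

Emit:
{"fn": "step_arm", "kwargs": {"moves": [[[0.8,0,0],[0,0,0],0],[[1.2,0,0],[0,0,0],0],[[1.6,0,0],[0,0,0],0],[[2,0,0],[0,0,0],0],[[2.3,0,0],[0,0,0],0],[[2.6,0,0],[0,0,0],0],[[2.9,0,0],[0,0,0],0],[[3.2,0,0],[0,0,0],0],[[3.4,0,0],[0,0,0],0],[[3.4,0,0],[0,0,0],0]]}}

```text
t: 17.2
tool_pos: [0.5778, 0.299, 0.1006]
tool_rot: [-0.052, 1.577, 0.052]
contact_force: [-2.9, -2.8, 9.6]
opening: -0.0
```

Emit:
{"fn": "step_arm", "kwargs": {"moves": [[[0.3,0,0],[0,0,0],0],[[0.6,0,0],[0,0,0],0],[[0.9,0,0],[0,0,0],0],[[1.2,0,0],[0,0,0],0],[[1.5,0,0],[0,0,0],0],[[1.8,0,0],[0,0,0],0],[[2,0,0],[0,0,0],0],[[2,0,0],[0,0,0],0],[[2,0,0],[0,0,0],0],[[2,0,0],[0,0,0],0]]}}

```text
t: 18.03
tool_pos: [0.5797, 0.2995, 0.0851]
tool_rot: [-0.051, 1.573, 0.053]
contact_force: [-3.7, -3.1, 14.8]
opening: -0.0004
```

```bash
python3 - <<'E'
from h import *
im=save('side','s6.png'); 
cv2.imwrite('pics/s6c.png',cv2.resize(im['pixels'][150:260,190:340],(790,580),interpolation=cv2.INTER_CUBIC))
m=near('side',im,'block_top',PR[:2],.08)
# block height from side mask: fit lift h
for dz in np.arange(-.004,.018,.002):
    r,c=np.where(m); a,b=r.min()-15,c.min()-15; mk=m[a:r.max()+16,b:c.max()+16].astype(float)
    print(round(dz,3),round(min(np.abs(render(im,BL,PR+[dx,.0018+dy,0],dz,mk.shape,np.array([b,a]))-mk).sum() for dx in(0,) for dy in (0,))/mk.sum(),3),end=' | ')
print(ctrl.get_obs()['contact_force'])
E
```

```text
-0.004 0.138 | -0.002 0.103 | 0.0 0.082 | 0.002 0.067 | 0.004 0.07 | 0.006 0.087 | 0.008 0.116 | 0.01 0.147 | 0.012 0.18 | 0.014 0.216 | 0.016 0.248 | [-3.49185221 -2.76503392 13.87857554]
```

View pics/s6c.png

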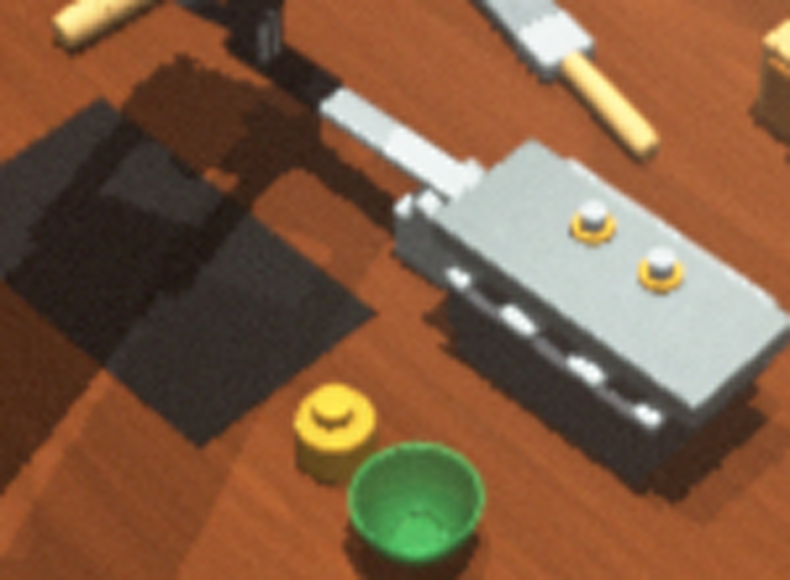

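The crop shows the handle pressed part way, with the block slightly up: the mask fit gives about 3 mm. I'll keep pressing.

Emit:
{"fn": "step_arm", "kwargs": {"moves": [[[0.6,0,0],[0,0,0],0],[[0.9,0,0],[0,0,0],0],[[1.2,0,0],[0,0,0],0],[[1.5,0,0],[0,0,0],0],[[1.8,0,0],[0,0,0],0],[[2.1,0,0],[0,0,0],0],[[2.4,0,0],[0,0,0],0],[[2.6,0,0],[0,0,0],0],[[2.6,0,0],[0,0,0],0],[[2.6,0,0],[0,0,0],0]]}}

```text
t: 18.97
tool_pos: [0.5833, 0.2993, 0.0646]
tool_rot: [-0.052, 1.565, 0.052]
contact_force: [-2.5, -4.7, 17.1]
opening: 0.0001
```

```bash
cat >> h.py <<'E'
def lift(cam='side',dy=.0018):
    im=cams.get_image(cam); m=near(cam,im,'block_top',PR[:2],.08)
    r,c=np.where(m); a,b=r.min()-15,c.min()-15; mk=m[a:r.max()+16,b:c.max()+16].astype(float)
    zs=np.arange(-.004,.024,.001)
    e=[np.abs(render(im,BL,PR+[0,dy,0],z,mk.shape,np.array([b,a]))-mk).sum()/mk.sum() for z in zs]
    i=int(np.argmin(e)); print('lift',cam,round(zs[i],3),np.round(e[max(i-2,0):i+3],3)); return zs[i]
E
python3 - <<'E'
from h import *
lift(); lift('top',-.0017); print(ctrl.get_obs()['contact_force'],ctrl.get_obs()['tool_pos'])
E
```

```text
lift side 0.009 [0.07  0.063 0.06  0.062 0.069]
lift top 0.01 [0.061 0.061 0.06  0.061 0.061]
[-2.25751911 -5.93499356 16.99989514] [0.58325621 0.29927877 0.06458038]
```

Emit:
{"fn": "step_arm", "kwargs": {"moves": [[[0.6,0,-0.1],[0,0,0],0],[[0.8,0,-0.2],[0,0,0],0],[[1.0,0,-0.3],[0,0,0],0],[[1.2,0,-0.3],[0,0,0],0],[[1.4,0,-0.3],[0,0,0],0],[[1.6,0,-0.3],[0,0,0],0],[[1.7,0,-0.3],[0,0,0],0],[[1.7,0,-0.3],[0,0,0],0],[[1.7,0,-0.3],[0,0,0],0],[[1.7,0,-0.3],[0,0,0],0]]}}

```text
t: 20.0
tool_pos: [0.5851, 0.2986, 0.0541]
tool_rot: [-0.054, 1.556, 0.051]
contact_force: [-1.7, -6.7, 20.0]
opening: 0.0
```

```bash
python3 - <<'E'
from h import *
lift(); lift('top',-.0017); print(ctrl.get_obs()['contact_force'],ctrl.get_obs()['tool_pos'])
E
```

```text
lift side 0.012 [0.069 0.066 0.066 0.069 0.078]
lift top 0.01 [0.061 0.061 0.06  0.06  0.061]
[-0.64485537 -7.43883937 20.3720541 ] [0.58511847 0.29855306 0.05409394]
```

Emit:
{"fn": "step_arm", "kwargs": {"moves": [[[0.6,0,-0.3],[0,0,0],0],[[0.8,0,-0.3],[0,0,0],0],[[1.0,0,-0.3],[0,0,0],0],[[1.0,0,-0.3],[0,0,0],0],[[1.0,0,-0.3],[0,0,0],0],[[0,0,-0.3],[0,0,0],0],[[-2,0,-0.3],[0,0,0],0],[[-5,0,-0.3],[0,0,0],0],[[-9,0,-0.3],[0,0,0],0.4],[[-12,0,-0.3],[0,0,0],0.6]]}}

```text
t: 21.03
tool_pos: [0.5805, 0.2986, 0.1763]
tool_rot: [-0.053, 1.554, 0.052]
contact_force: [1.3, 0.3, 0.5]
opening: 0.023
```

```bash
python3 - <<'E'
from h import *
lift(); lift('top',-.0017)
c={'A':[.413,-.2217,.027],'B':[.4462,-.286,-.108],'C':[.437,-.3735,.084]}
for k,p in c.items():
    t=p[2]; g=np.array(p[:2])-.05*np.array([np.cos(t),np.sin(t)]); print(k,g)
    go([*g,.10],down(t+np.pi/2)); 
E
```

```text
lift side 0.012 [0.105 0.105 0.104 0.105 0.11 ]
lift top 0.013 [0.05  0.049 0.049 0.05  0.051]
A [ 0.36301822 -0.22304984]
at [0.581  0.2988 0.1755] F [-0.3 -0.2 -1.1] op 0.0507 t 21.2
[[0.017, -0.067, 0.998], [0.0, 0.998, 0.067], [-1.0, -0.001, 0.017]]
shift cm [  7.16 -50.59 -25.38] turn deg [-87.7    0.74   0.8 ]
B [ 0.39649132 -0.28061049]
at [0.581  0.2988 0.1755] F [-0.3 -0.2 -1.1] op 0.0507 t 21.2
[[0.017, -0.067, 0.998], [0.0, 0.998, 0.067], [-1.0, -0.001, 0.017]]
shift cm [  7.22 -56.56 -22.43] turn deg [-79.96   0.78   0.74]
C [ 0.3871763  -0.37769506]
at [0.581  0.2988 0.1755] F [-0.3 -0.2 -1.1] op 0.0507 t 21.2
[[0.017, -0.067, 0.998], [0.0, 0.998, 0.067], [-1.0, -0.001, 0.017]]
shift cm [  7.2  -66.19 -24.01] turn deg [-90.96   0.73   0.83]
```

Emit:
{"fn": "step_arm", "kwargs": {"moves": [[[0,-4,-1.5],[7,0,0],0.6],[[0,-8,-3],[14,0,0],0.6],[[0,-11,-5],[21,0,0],0.6],[[0,-15,-7],[28,0,0],0.6],[[0,-18,-9],[35,0,0],0.6],[[0,-22,-11],[42,0,0],0.6],[[0,-25,-13],[49,0,0],0.6],[[0,-29,-15],[56,0,0],0.6],[[0,-32,-17],[63,0,0],0.6],[[0,-36,-19],[70,0,0],0.6]]}}

```text
t: 22.07
tool_pos: [0.4143, -0.0708, 0.1701]
tool_rot: [0.907, 1.365, -0.892]
contact_force: [-0.0, -0.9, 0.9]
opening: 0.0511
```

```bash
python3 - <<'E'
from h import *
go([.363,-.223,.10],down(.027-np.pi/2)); print(ctrl.get_obs()['q'])
E
```

```text
at [ 0.4143 -0.0708  0.1701] F [-0.  -0.9  0.9] op 0.0511 t 22.1
[[0.014, 0.916, 0.4], [0.002, 0.4, -0.917], [-1.0, 0.013, 0.004]]
shift cm [  6.91 -10.88  11.87] turn deg [22.02  0.08 -0.79]
[-0.35075468 -0.42538737  2.15990075  0.00634494  1.39486685  0.80759713]
```

Emit:
{"fn": "step_arm", "kwargs": {"moves": [[[1,-2.7,3],[6,0,0],0.6],[[2,-5.4,6],[12,0,0],0.6],[[4,-8,9],[18,0,-0.4],0.6],[[6,-10.9,11.9],[22,0,-0.8],0.6],[[6.9,-10.9,11.9],[22,0,-0.8],0.6],[[6.9,-10.9,11.9],[22,0,-0.8],0.6],[[6.9,-10.9,11.9],[22,0,-0.8],0.6],[[6.9,-10.9,11.9],[22,0,-0.8],0.6],[[6.9,-10.9,11.9],[22,0,-0.8],0.6],[[6.9,-10.9,11.9],[22,0,-0.8],0.6]]}}

```text
t: 22.9
tool_pos: [0.3638, -0.2228, 0.101]
tool_rot: [1.186, 1.22, -1.188]
contact_force: [0.1, -0.1, -0.1]
opening: 0.0512
```

```bash
python3 - <<'E'
from h import *
for g in([.413,-.2217,.027],[.4462,-.286,-.108],[.437,-.3735,.084]): measure('bar1',BR,g,0,.006)
measure('prybar',PB,[.585,.205,-1.5],.05,.06,('top',));measure('fulcrum',FU,[.591,.131,-1.5],0,.04,('top',))
go([.363,-.223,.018],down(.027-np.pi/2))
E
```

```text
bar1 top [ 0.4231 -0.2237  0.0044] 0.4 423
  bar1 side [ 0.4118 -0.2213  0.0011] 0.912 214
bar1 [ 0.4137 -0.2229  0.0058] yaw deg 0.33 0.591
  bar1 top [ 0.4529 -0.296  -0.0413] 1.0 401
  bar1 side [ 0.4462 -0.2854 -0.1071] 0.135 368
bar1 [ 0.4458 -0.2868 -0.0908] yaw deg -5.2 0.684
  bar1 top [ 0.4404 -0.3749  0.0938] 0.2 489
bar1 side missing
bar1 [ 0.4404 -0.3749  0.0938] yaw deg 5.37 0.2
  prybar top [ 0.5905  0.2067 -1.4926] 0.267 851
prybar [ 0.5905  0.2067 -1.4926] yaw deg -85.52 0.267
  fulcrum top [ 0.5926  0.1316 -1.4698] 0.919 263
fulcrum [ 0.5926  0.1316 -1.4698] yaw deg -84.21 0.919
at [ 0.3629 -0.2234  0.1001] F [ 0.5 -0.8 -0.9] op 0.0511 t 23.7
[[-0.0, 1.0, 0.027], [-0.001, 0.027, -1.0], [-1.0, -0.0, 0.001]]
shift cm [ 8.21  0.02 -0.05] turn deg [0.01 0.07 0.  ]
```

Emit:
{"fn": "step_arm", "kwargs": {"grip_force": 100, "moves": [[[3,0,0],[0,0,0],0.6],[[6,0,0],[0,0,0],0.6],[[8.2,0,0],[0,0,0],0.6],[[8.2,0,0],[0,0,0],0.6],[[8.2,0,0],[0,0,0],0.0],[[8.2,0,0],[0,0,0],0.0],[[8.2,0,0],[0,0,0],0.0],[[8.2,0,0],[0,0,0],0.0],[[8.2,0,0],[0,0,0],0.0],[[8.2,0,0],[0,0,0],0.0]]}}

```text
t: 24.53
tool_pos: [0.3633, -0.2239, 0.0192]
tool_rot: [1.188, 1.22, -1.189]
contact_force: [-1.4, 1.1, 5.0]
opening: 0.0188
```

Emit:
{"fn": "step_arm", "kwargs": {"moves": [[[-2,0,0],[0,0,0],0.0],[[-5,0,0],[0,0,0],0.0],[[-8,0,0],[0,0,0],0.0],[[-11,0,0],[0,0,0],0.0],[[-13,0,0],[0,0,0],0.0],[[-13,0,0],[0,0,0],0.0],[[-13,0,0],[0,0,0],0.0],[[-13,0,0],[0,0,0],0.0],[[-13,0,0],[0,0,0],0.0],[[-13,0,0],[0,0,0],0.0]]}}

```text
t: 25.37
tool_pos: [0.3622, -0.2227, 0.1468]
tool_rot: [1.188, 1.224, -1.19]
contact_force: [0.8, 0.3, -3.0]
opening: 0.0192
```

```bash
cat >> h.py <<'E'
def ins(ch,xe,zb=.066,ge=.12,h=.0175):
    """TCP pose with bar far end at press x=xe in channel y=ch, underside at zb; grasp ge from far end"""
    return [*W(xe-ge,ch),zb+h],down(PR[2]-np.pi/2)
E
python3 - <<'E'
from h import *
o=ctrl.get_obs(); print(o['wrist_torque'])
P,M=ins(.054,-.055,.15); go(P,M); P,M=ins(.054,-.05); go(P,M)
im=save('side','s7.png')['pixels']
cv2.imwrite('pics/s7c.png',cv2.resize(im[220:350,230:400],(790,600),interpolation=cv2.INTER_CUBIC))
E
```

```text
[0.00961864 0.12692912 0.04729886]
at [ 0.3622 -0.2227  0.1468] F [ 0.8  0.3 -3. ] op 0.0192 t 25.4
[[-0.002, 1.0, 0.027], [0.001, 0.027, -1.0], [-1.0, -0.002, -0.001]]
shift cm [ -2.06   5.17 -25.79] turn deg [-2.24 -0.04  0.13]
at [ 0.3622 -0.2227  0.1468] F [ 0.8  0.3 -3. ] op 0.0192 t 25.4
[[-0.002, 1.0, 0.027], [0.001, 0.027, -1.0], [-1.0, -0.002, -0.001]]
shift cm [  6.33   5.69 -25.81] turn deg [-2.24 -0.04  0.13]
```

View pics/s7c.png

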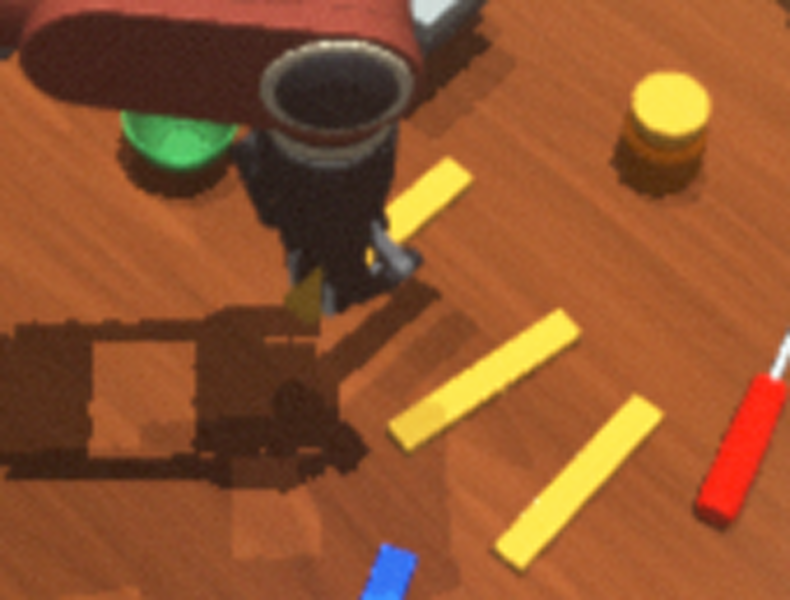

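The crop shows the bar held level, with the other two bars and the blue look-alike untouched. I'll carry it to the +54 mm channel.

Emit:
{"fn": "step_arm", "kwargs": {"moves": [[[-1,1,-3],[0,0,0],0],[[-2,2,-7],[-1,0,0],0],[[-2,3,-11],[-2.2,0,0],0],[[-2,4,-15],[-2.2,0,0],0],[[-2,5.2,-19],[-2.2,0,0],0],[[-2,5.2,-23],[-2.2,0,0],0],[[-2,5.2,-25.8],[-2.2,0,0],0],[[-2,5.2,-25.8],[-2.2,0,0],0],[[-2,5.2,-25.8],[-2.2,0,0],0],[[-2,5.2,-25.8],[-2.2,0,0],0]]}}

```text
t: 26.25
tool_pos: [0.407, 0.0363, 0.1664]
tool_rot: [1.159, 1.242, -1.163]
contact_force: [0.7, 0.0, -2.4]
opening: 0.0189
```

```bash
python3 - <<'E'
from h import *
P,M=ins(.054,-.05); go(P,M)
E
```

```text
at [0.407  0.0363 0.1664] F [ 0.7  0.  -2.4] op 0.0189 t 26.2
[[-0.003, 0.998, 0.066], [-0.0, 0.066, -0.998], [-1.0, -0.003, -0.0]]
shift cm [ 8.29  0.51 -0.02] turn deg [-0.02 -0.01  0.18]
```

Emit:
{"fn": "step_arm", "kwargs": {"moves": [[[2,0,0],[0,0,0],0],[[4,0,0],[0,0,0],0],[[6,0.2,0],[0,0,0],0],[[7.5,0.4,0],[0,0,0],0],[[8.3,0.5,0],[0,0,0],0],[[8.3,0.5,0],[0,0,0],0],[[8.3,0.5,0],[0,0,0],0],[[8.3,0.5,0],[0,0,0],0],[[8.3,0.5,0],[0,0,0],0],[[8.3,0.5,0],[0,0,0],0]]}}

```text
t: 27.08
tool_pos: [0.4126, 0.0365, 0.0846]
tool_rot: [1.16, 1.24, -1.161]
contact_force: [-0.5, 0.3, -2.4]
opening: 0.0186
```

```bash
python3 - <<'E'
from h import *
P,M=ins(.054,-.05); go(P,M)
im=save('side','s8.png')['pixels']; it=save('top','t8.png')['pixels']
a=cv2.resize(im[160:260,200:340],(798,570),interpolation=cv2.INTER_CUBIC)
cv2.imwrite('pics/s8c.png',a)
E
```

```text
at [0.4126 0.0365 0.0846] F [-0.5  0.3 -2.4] op 0.0186 t 27.1
[[-0.001, 0.998, 0.066], [-0.0, 0.066, -0.998], [-1.0, -0.001, 0.0]]
shift cm [ 0.11 -0.07 -0.05] turn deg [-0.03  0.02  0.05]
```

View pics/s8c.png

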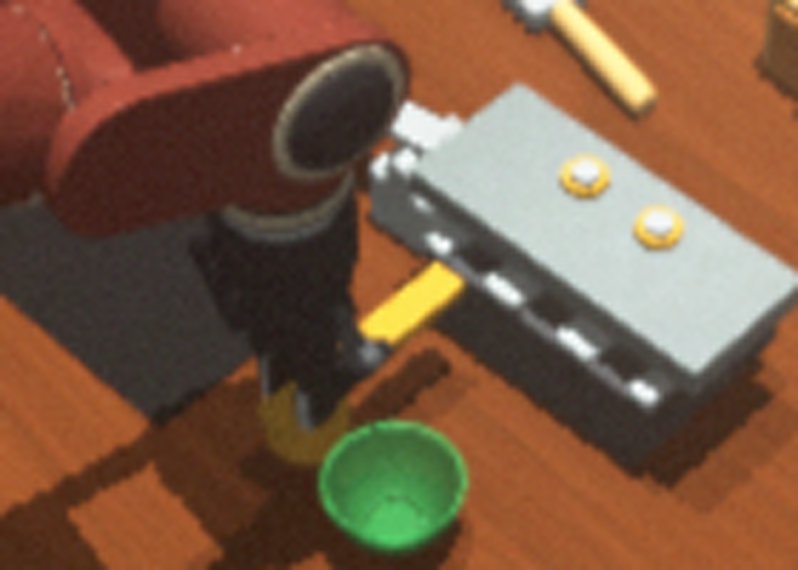

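The crop shows the bar's end at (450,270), lined up with the left channel between the ribs at (440,240) and (505,290). The block is visibly raised. I'll slide the bar in.

Emit:
{"fn": "step_arm", "kwargs": {"moves": [[[0.15,1,0],[0,0,0],0],[[0.2,2,0],[0,0,0],0],[[0.2,3,0],[0,0,0],0],[[0.2,4,0],[0,0,0],0],[[0.2,5,0],[0,0,0],0],[[0.2,6,0],[0,0,0],0],[[0.2,7,0],[0,0,0],0],[[0.2,8,0],[0,0,0],0],[[0.2,9,0],[0,0,0],0],[[0.2,9.8,0],[0,0,0],0]]}}

```text
t: 28.02
tool_pos: [0.5109, 0.0432, 0.0824]
tool_rot: [1.159, 1.24, -1.161]
contact_force: [-0.2, 0.3, -2.0]
opening: 0.0187
```

Emit:
{"fn": "step_arm", "kwargs": {"moves": [[[0,0.3,0],[0,0,0],0],[[0,0.5,0],[0,0,0],0],[[0,0.7,0],[0,0,0],0],[[0,0.9,0],[0,0,0],0],[[0,1.1,0],[0,0,0],0],[[0,1.3,0],[0,0,0],0],[[0,1.5,0],[0,0,0],0],[[0,1.6,0],[0,0,0],0],[[0,1.6,0],[0,0,0],0],[[0,1.6,0],[0,0,0],0]]}}

```text
t: 28.85
tool_pos: [0.5225, 0.0442, 0.0812]
tool_rot: [1.153, 1.25, -1.17]
contact_force: [-15.9, -0.9, 5.8]
opening: 0.0188
```

```bash
python3 - <<'E'
from h import *
P,M=ins(.054,.060,.063); go(P,M)
E
```

```text
at [0.5225 0.0442 0.0812] F [-15.9  -0.9   5.8] op 0.0188 t 28.9
[[-0.013, 0.998, 0.067], [-0.001, 0.067, -0.998], [-1.0, -0.013, -0.0]]
shift cm [ 0.07 -0.09 -0.  ] turn deg [ 0.02 -0.    0.77]
```

The bar is against the stop with 16 N. I'll release it and go to the next bar.

Emit:
{"fn": "step_arm", "kwargs": {"moves": [[[0,0,0],[0,0,0],0.35],[[0,0,0],[0,0,0],0.45],[[0,0,0],[0,0,0],0.45],[[0,0,0],[0,0,0],0.45],[[-1.5,0,0],[0,0,0],0.45],[[-4,0,0],[0,0,0],0.45],[[-8,0,0],[0,0,0],0.45],[[-10,-1,1],[0,0,0],0.5],[[-10,-2,3],[0,0,0],0.6],[[-10,-4,6],[0,0,0],0.6]]}}

```text
t: 29.68
tool_pos: [0.4904, -0.018, 0.1853]
tool_rot: [1.153, 1.245, -1.162]
contact_force: [-0.1, -0.0, 0.4]
opening: 0.0514
```

```bash
python3 - <<'E'
from h import *
g=np.array([.4462,-.286])-.05*np.array([np.cos(-.108),np.sin(-.108)]); go([*g,.1],down(-.108-np.pi/2))
E
```

```text
at [ 0.4904 -0.018   0.1853] F [-0.1 -0.   0.4] op 0.0514 t 29.7
[[-0.006, 0.998, 0.07], [-0.002, 0.07, -0.998], [-1.0, -0.006, 0.001]]
shift cm [  8.63 -11.16  25.52] turn deg [10.21  0.1   0.33]
```

Emit:
{"fn": "step_arm", "kwargs": {"moves": [[[0,-1.5,4],[2,0,0],0.6],[[0,-3,8],[4,0,0],0.6],[[0,-5,12],[6,0,0],0.6],[[1,-7,16],[8,0,0],0.6],[[3,-9,20],[10.2,0,0.3],0.6],[[5,-11.2,24],[10.2,0,0.3],0.6],[[7,-11.2,25.5],[10.2,0,0.3],0.6],[[8.6,-11.2,25.5],[10.2,0,0.3],0.6],[[8.6,-11.2,25.5],[10.2,0,0.3],0.6],[[8.6,-11.2,25.5],[10.2,0,0.3],0.6]]}}

```text
t: 30.52
tool_pos: [0.3956, -0.2802, 0.0997]
tool_rot: [1.288, 1.157, -1.29]
contact_force: [-0.2, 0.4, 0.1]
opening: 0.0511
```

```bash
python3 - <<'E'
from h import *
measure('bar1',BR,[.4462,-.286,-.108],0,.006)
lift('side')
p=*W(-.01,.054),.0665; measure('bar1',BR,[*p[:2],PR[2]],.062,.068,('top','side'))
g=np.array([.4462,-.286])-.05*np.array([np.cos(-.108),np.sin(-.108)]); go([*g,.018],down(-.108-np.pi/2))
E
```

```text
bar1 top [ 0.455  -0.2886 -0.1155] 0.5 376
  bar1 side [ 0.4456 -0.2848 -0.121 ] 0.679 248
bar1 [ 0.4474 -0.2867 -0.1256] yaw deg -7.19 0.598
lift side 0.013 [1.002 0.995 0.992 0.999 1.004]
  bar1 top [0.5777 0.0437 0.0444] 1.395 133
bar1 side missing
bar1 [0.5777 0.0437 0.0444] yaw deg 2.54 1.395
at [ 0.3964 -0.2803  0.1008] F [0.5 0.  0. ] op 0.0511 t 31.0
[[-0.0, 0.994, -0.107], [-0.002, -0.107, -0.994], [-1.0, 0.0, 0.002]]
shift cm [8.28 0.01 0.01] turn deg [ 0.05  0.13 -0.01]
```

Emit:
{"fn": "step_arm", "kwargs": {"moves": [[[3,0,0],[0,0,0],0.6],[[6,0,0],[0,0,0],0.6],[[8.2,0,0],[0,0,0],0.6],[[8.2,0,0],[0,0,0],0.6],[[8.2,0,0],[0,0,0],0.0],[[8.2,0,0],[0,0,0],0.0],[[8.2,0,0],[0,0,0],0.0],[[8.2,0,0],[0,0,0],0.0],[[8.2,0,0],[0,0,0],0.0],[[8.2,0,0],[0,0,0],0.0]]}}

```text
t: 31.85
tool_pos: [0.3972, -0.2811, 0.0205]
tool_rot: [1.286, 1.153, -1.288]
contact_force: [-1.7, 1.0, 6.8]
opening: 0.0186
```

Emit:
{"fn": "step_arm", "kwargs": {"moves": [[[-2,0,0],[0,0,0],0.0],[[-5,0,0],[0,0,0],0.0],[[-8,0,0],[0,0,0],0.0],[[-11,0,0],[0,0,0],0.0],[[-15,0,0],[0,0,0],0.0],[[-15,0,0],[0,0,0],0.0],[[-15,0,0],[0,0,0],0.0],[[-15,0,0],[0,0,0],0.0],[[-15,0,0],[0,0,0],0.0],[[-15,0,0],[0,0,0],0.0]]}}

```text
t: 32.68
tool_pos: [0.3958, -0.2795, 0.1679]
tool_rot: [1.286, 1.158, -1.289]
contact_force: [0.5, -0.5, -3.4]
opening: 0.0186
```

```bash
python3 - <<'E'
from h import *
P,M=ins(0,-.055,.15); go(P,M)
E
```

```text
at [ 0.3958 -0.2795  0.1679] F [ 0.5 -0.5 -3.4] op 0.0186 t 32.7
[[-0.002, 0.994, -0.107], [-0.001, -0.107, -0.994], [-1.0, -0.002, 0.001]]
shift cm [ 2.000e-02 -1.350e+00 -2.623e+01] turn deg [-9.94  0.04  0.11]
```

Emit:
{"fn": "step_arm", "kwargs": {"moves": [[[0,-0.3,-4],[-2,0,0],0],[[0,-0.6,-8],[-4,0,0],0],[[0,-0.9,-12],[-6,0,0],0],[[0,-1.1,-16],[-8,0,0],0],[[0,-1.3,-20],[-10,0,0],0],[[0,-1.3,-24],[-10,0,0],0],[[0,-1.3,-26.2],[-10,0,0],0],[[0,-1.3,-26.2],[-10,0,0],0],[[0,-1.3,-26.2],[-10,0,0],0],[[0,-1.3,-26.2],[-10,0,0],0]]}}

```text
t: 33.52
tool_pos: [0.4103, -0.0177, 0.1666]
tool_rot: [1.157, 1.243, -1.162]
contact_force: [-0.4, 0.0, -2.0]
opening: 0.0186
```

```bash
python3 - <<'E'
from h import *
P,M=ins(0,-.05); go(P,M)
E
```

```text
at [ 0.4103 -0.0177  0.1666] F [-0.4  0.  -2. ] op 0.0186 t 33.5
[[-0.004, 0.998, 0.068], [-0.001, 0.068, -0.998], [-1.0, -0.004, 0.0]]
shift cm [ 8.31  0.54 -0.04] turn deg [0.07 0.02 0.23]
```

Emit:
{"fn": "step_arm", "kwargs": {"moves": [[[2,0,0],[0,0,0],0],[[4,0,0],[0,0,0],0],[[6,0.2,0],[0,0,0],0],[[7.5,0.4,0],[0,0,0],0],[[8.4,0.5,0],[0,0,0.2],0],[[8.4,0.5,0],[0,0,0.2],0],[[8.4,0.5,0],[0,0,0.2],0],[[8.4,0.5,0],[0,0,0.2],0],[[8.4,0.5,0],[0,0,0.2],0],[[8.4,0.5,0],[0,0,0.2],0]]}}

```text
t: 34.35
tool_pos: [0.4158, -0.0177, 0.0839]
tool_rot: [1.159, 1.238, -1.158]
contact_force: [-1.1, 0.4, -3.1]
opening: 0.0186
```

Emit:
{"fn": "step_arm", "kwargs": {"moves": [[[0.1,1,0],[0,0,0],0],[[0.1,2,0],[0,0,0],0],[[0.1,3,0],[0,0,0],0],[[0.1,4,0],[0,0,0],0],[[0.1,5,0],[0,0,0],0],[[0.1,6,0],[0,0,0],0],[[0.1,7,0],[0,0,0],0],[[0.1,8,0],[0,0,0],0],[[0.1,9,0],[0,0,0],0],[[0.1,9.8,0],[0,0,0],0]]}}

```text
t: 35.18
tool_pos: [0.5148, -0.0111, 0.0837]
tool_rot: [1.16, 1.237, -1.157]
contact_force: [-0.7, 0.4, -2.9]
opening: 0.0188
```

Emit:
{"fn": "step_arm", "kwargs": {"moves": [[[0,0.3,0],[0,0,0],0],[[0,0.5,0],[0,0,0],0],[[0,0.7,0],[0,0,0],0],[[0,0.9,0],[0,0,0],0],[[0,1.1,0],[0,0,0],0],[[0,1.3,0],[0,0,0],0],[[0,1.5,0],[0,0,0],0],[[0,1.6,0],[0,0,0],0],[[0,1.6,0],[0,0,0],0],[[0,1.6,0],[0,0,0],0]]}}

```text
t: 36.02
tool_pos: [0.5265, -0.01, 0.0825]
tool_rot: [1.154, 1.247, -1.166]
contact_force: [-14.9, -1.5, 6.3]
opening: 0.0184
```

```bash
python3 - <<'E'
from h import *
P,M=ins(0,.060,.063); go(P,M)
E
```

```text
at [ 0.5265 -0.01    0.0825] F [-14.9  -1.5   6.3] op 0.0184 t 36.0
[[-0.009, 0.998, 0.068], [-0.001, 0.068, -0.998], [-1.0, -0.009, 0.001]]
shift cm [ 0.2  -0.14 -0.04] turn deg [0.1  0.04 0.52]
```

Emit:
{"fn": "step_arm", "kwargs": {"moves": [[[0,0,0],[0,0,0],0.35],[[0,0,0],[0,0,0],0.45],[[0,0,0],[0,0,0],0.45],[[0,0,0],[0,0,0],0.45],[[-1.5,0,0],[0,0,0],0.45],[[-4,0,0],[0,0,0],0.45],[[-8,0,0],[0,0,0],0.45],[[-10,-1,1],[0,0,0],0.5],[[-10,-2,3],[0,0,0],0.6],[[-10,-4,6],[0,0,0],0.6]]}}

```text
t: 36.85
tool_pos: [0.4941, -0.0724, 0.1865]
tool_rot: [1.154, 1.242, -1.159]
contact_force: [0.3, -0.6, -0.7]
opening: 0.0509
```

```bash
python3 - <<'E'
from h import *
measure('bar1',BR,[.437,-.3735,.084],0,.006,('side',))
g=np.array([.437,-.3735])-.05*np.array([np.cos(.084),np.sin(.084)]); go([*g,.1],down(.084-np.pi/2))
E
```

```text
bar1 side [ 0.4357 -0.3717  0.0935] 0.152 377
bar1 [ 0.4357 -0.3717  0.0935] yaw deg 5.36 0.152
at [ 0.4911 -0.0753  0.1841] F [ 0.6  1.5 -0.4] op 0.0515 t 37.0
[[-0.007, 0.998, 0.064], [-0.003, 0.064, -0.998], [-1.0, -0.007, 0.003]]
shift cm [  8.59 -12.26  29.48] turn deg [-1.12  0.16  0.41]
```

Emit:
{"fn": "step_arm", "kwargs": {"moves": [[[0,-1.5,4],[0,0,0],0.6],[[0,-3,8],[0,0,0],0.6],[[0,-5,12],[0,0,0],0.6],[[1,-7,16],[-1,0,0],0.6],[[3,-9,20],[-1.1,0,0.4],0.6],[[5,-11,24],[-1.1,0,0.4],0.6],[[7,-12.3,28],[-1.1,0,0.4],0.6],[[8.6,-12.3,29.5],[-1.1,0,0.4],0.6],[[8.6,-12.3,29.5],[-1.1,0,0.4],0.6],[[8.6,-12.3,29.5],[-1.1,0,0.4],0.6]]}}

```text
t: 37.78
tool_pos: [0.3856, -0.3788, 0.0976]
tool_rot: [1.149, 1.248, -1.151]
contact_force: [-0.2, 0.6, 0.3]
opening: 0.051
```

```bash
python3 - <<'E'
from h import *
g=np.array([.437,-.3735])-.05*np.array([np.cos(.087),np.sin(.087)]); go([*g,.018],down(.087-np.pi/2))
E
```

```text
at [ 0.3856 -0.3788  0.0976] F [-0.2  0.6  0.3] op 0.051 t 37.8
[[-0.002, 0.997, 0.08], [0.0, 0.08, -0.997], [-1.0, -0.002, -0.0]]
shift cm [ 7.96  0.18 -0.08] turn deg [-0.37 -0.03  0.11]
```

Emit:
{"fn": "step_arm", "kwargs": {"moves": [[[3,0.1,0],[-0.4,0,0],0.6],[[6,0.1,0],[-0.4,0,0],0.6],[[8,0.1,0],[-0.4,0,0],0.6],[[8,0.1,0],[-0.4,0,0],0.6],[[8,0.1,0],[-0.4,0,0],0.0],[[8,0.1,0],[-0.4,0,0],0.0],[[8,0.1,0],[-0.4,0,0],0.0],[[8,0.1,0],[-0.4,0,0],0.0],[[8,0.1,0],[-0.4,0,0],0.0],[[8,0.1,0],[-0.4,0,0],0.0]]}}

```text
t: 38.62
tool_pos: [0.3878, -0.3793, 0.0202]
tool_rot: [1.144, 1.248, -1.145]
contact_force: [0.6, 3.6, 6.2]
opening: 0.0186
```

Emit:
{"fn": "step_arm", "kwargs": {"moves": [[[-2,0,0],[0,0,0],0.0],[[-5,0,0],[0,0,0],0.0],[[-8,0,0],[0,0,0],0.0],[[-11,0,0],[0,0,0],0.0],[[-15,0,0],[0,0,0],0.0],[[-15,0,0],[0,0,0],0.0],[[-15,0,0],[0,0,0],0.0],[[-15,0,0],[0,0,0],0.0],[[-15,0,0],[0,0,0],0.0],[[-15,0,0],[0,0,0],0.0]]}}

```text
t: 39.45
tool_pos: [0.3867, -0.3778, 0.1675]
tool_rot: [1.145, 1.253, -1.145]
contact_force: [0.1, 0.1, -3.8]
opening: 0.0187
```

```bash
python3 - <<'E'
from h import *
P,M=ins(-.054,-.055,.15); go(P,M)
E
```

```text
at [ 0.3867 -0.3778  0.1675] F [ 0.1  0.1 -3.8] op 0.0187 t 39.5
[[-0.002, 0.996, 0.088], [0.002, 0.088, -0.996], [-1.0, -0.002, -0.003]]
shift cm [  0.07   5.4  -30.3 ] turn deg [ 1.21 -0.14  0.12]
```

Emit:
{"fn": "step_arm", "kwargs": {"moves": [[[0,0.5,-4],[0,0,0],0],[[0,1,-8],[1,0,0],0],[[0,2,-12],[1.2,0,0],0],[[0,3,-16],[1.2,0,0],0],[[0,4,-20],[1.2,0,0],0],[[0,5,-24],[1.2,0,0],0],[[0,5.4,-28],[1.2,0,0],0],[[0,5.4,-30.3],[1.2,0,0],0],[[0,5.4,-30.3],[1.2,0,0],0],[[0,5.4,-30.3],[1.2,0,0],0]]}}

```text
t: 40.28
tool_pos: [0.4132, -0.07, 0.1667]
tool_rot: [1.158, 1.247, -1.16]
contact_force: [0.6, 0.2, -3.4]
opening: 0.0186
```

```bash
python3 - <<'E'
from h import *
P,M=ins(-.054,-.05); go(P,M)
E
```

```text
at [ 0.4132 -0.07    0.1667] F [ 0.6  0.2 -3.4] op 0.0186 t 40.3
[[-0.005, 0.998, 0.07], [0.003, 0.07, -0.998], [-1.0, -0.004, -0.003]]
shift cm [8.32 0.61 0.16] turn deg [ 0.18 -0.18  0.26]
```

Emit:
{"fn": "step_arm", "kwargs": {"moves": [[[2,0,0.1],[0,0,0],0],[[4,0,0.15],[0,0,0],0],[[6,0.2,0.15],[0,0,0],0],[[7.5,0.4,0.15],[0,0,0],0],[[8.4,0.5,0.15],[0.2,-0.2,0.2],0],[[8.4,0.5,0.15],[0.2,-0.2,0.2],0],[[8.4,0.5,0.15],[0.2,-0.2,0.2],0],[[8.4,0.5,0.15],[0.2,-0.2,0.2],0],[[8.4,0.5,0.15],[0.2,-0.2,0.2],0],[[8.4,0.5,0.15],[0.2,-0.2,0.2],0]]}}

```text
t: 41.12
tool_pos: [0.4187, -0.0713, 0.0839]
tool_rot: [1.16, 1.238, -1.16]
contact_force: [-0.6, -0.4, -3.9]
opening: 0.0187
```

Emit:
{"fn": "step_arm", "kwargs": {"moves": [[[0.1,1,0],[0,0,0],0],[[0.1,2,0],[0,0,0],0],[[0.1,3,0],[0,0,0],0],[[0.1,4,0],[0,0,0],0],[[0.1,5,0],[0,0,0],0],[[0.1,6,0],[0,0,0],0],[[0.1,7,0],[0,0,0],0],[[0.1,8,0],[0,0,0],0],[[0.1,9,0],[0,0,0],0],[[0.1,9.8,0],[0,0,0],0]]}}

```text
t: 41.95
tool_pos: [0.5177, -0.0648, 0.0835]
tool_rot: [1.16, 1.237, -1.16]
contact_force: [0.4, -0.4, -2.6]
opening: 0.0186
```

Emit:
{"fn": "step_arm", "kwargs": {"moves": [[[0,0.3,0],[0,0,0],0],[[0,0.5,0],[0,0,0],0],[[0,0.7,0],[0,0,0],0],[[0,0.9,0],[0,0,0],0],[[0,1.1,0],[0,0,0],0],[[0,1.3,0],[0,0,0],0],[[0,1.5,0],[0,0,0],0],[[0,1.6,0],[0,0,0],0],[[0,1.6,0],[0,0,0],0],[[0,1.6,0],[0,0,0],0]]}}

```text
t: 42.78
tool_pos: [0.5291, -0.0638, 0.0821]
tool_rot: [1.154, 1.247, -1.169]
contact_force: [-16.4, -0.9, 5.0]
opening: 0.019
```

```bash
python3 - <<'E'
from h import *
P,M=ins(-.054,.060,.063); go(P,M)
E
```

```text
at [ 0.5291 -0.0638  0.0821] F [-16.4  -0.9   5. ] op 0.019 t 42.8
[[-0.011, 0.998, 0.066], [-0.001, 0.066, -0.998], [-1.0, -0.011, 0.001]]
shift cm [ 0.16 -0.03 -0.02] turn deg [-0.01  0.03  0.62]
```

Emit:
{"fn": "step_arm", "kwargs": {"moves": [[[0,0,0],[0,0,0],0.35],[[0,0,0],[0,0,0],0.45],[[0,0,0],[0,0,0],0.45],[[0,0,0],[0,0,0],0.45],[[-1.5,0,0],[0,0,0],0.45],[[-4,0,0],[0,0,0],0.45],[[-8,0,0],[0,0,0],0.45],[[-10,-2,2],[0,0,0],0.2],[[-10,-5,5],[0,0,0],0],[[-10,-9,9],[0,0,0],0]]}}

```text
t: 43.62
tool_pos: [0.4579, -0.1487, 0.1865]
tool_rot: [1.153, 1.242, -1.163]
contact_force: [1.2, -0.7, -1.1]
opening: 0.0024
```

```bash
python3 - <<'E'
from h import *
go([*W(0,0),.15],down(PR[2]-np.pi/2))
save('top','t9.png'); im=save('side','s9.png')['pixels']
cv2.imwrite('pics/s9c.png',cv2.resize(im[150:290,180:370],(790,582),interpolation=cv2.INTER_CUBIC))
lift(); lift('top',-.0017)
# front bar ends: expected pixel at press x=-.08, y, z=.074
for c in('top','side'):
    I=cams.get_image(c); print(c,[np.round(proj(I,[*W(-.08,y),.074]),1).tolist() for y in(.054,0,-.054)])
E
```

```text
at [ 0.4579 -0.1487  0.1865] F [ 1.2 -0.7 -1.1] op 0.0024 t 43.6
[[-0.005, 0.998, 0.069], [-0.004, 0.069, -0.998], [-1.0, -0.005, 0.004]]
shift cm [  3.53  13.69 -13.4 ] turn deg [0.16 0.23 0.28]Traceback (most recent call last):
  File "<stdin>", line 5, in <module>
  File "h.py", line 77, in lift
    r,c=np.where(m); a,b=r.min()-15,c.min()-15; mk=m[a:r.max()+16,b:c.max()+16].astype(float)
        ~~~~~~~~^^^
ValueError: Calling nonzero on 0d arrays is not allowed. Use np.atleast_1d(scalar).nonzero() instead.
```

View pics/s9c.png

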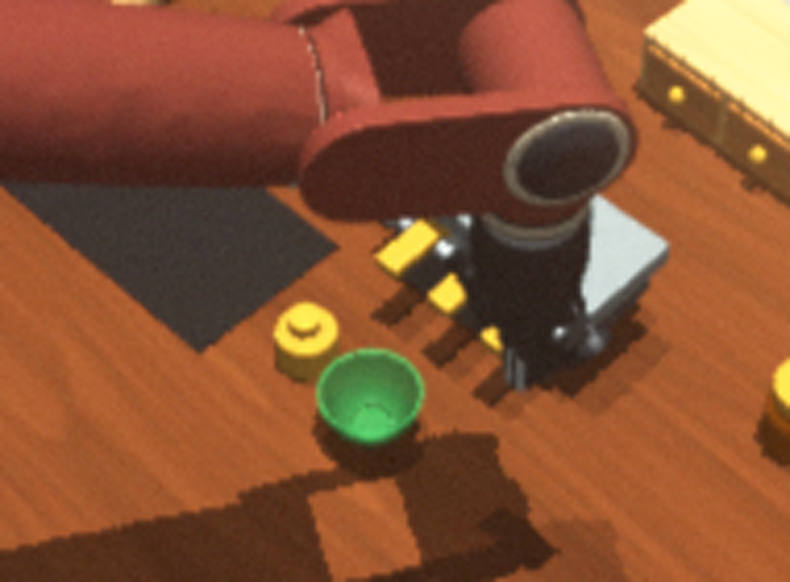

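The crop shows three bars sticking out equally from the three channels at about (400,250), (445,293) and (490,338), with the block up. Next I'll press the block down.

Emit:
{"fn": "step_arm", "kwargs": {"moves": [[[0,3,-3],[0,0,0],0],[[0,6,-6],[0,0,0],0],[[0,9,-9],[0,0,0],0],[[0,12,-12],[0,0,0],0],[[1,13.7,-13.4],[0.2,0.2,0.3],0],[[3,13.7,-13.4],[0.2,0.2,0.3],0],[[5,13.7,-13.4],[0.2,0.2,0.3],0],[[5.5,13.7,-13.4],[0.2,0.2,0.3],0],[[5.5,13.7,-13.4],[0.2,0.2,0.3],0],[[5.5,13.7,-13.4],[0.2,0.2,0.3],0]]}}

```text
t: 44.65
tool_pos: [0.5848, -0.0055, 0.1277]
tool_rot: [1.164, 1.242, -1.165]
contact_force: [-1.0, 0.1, -0.4]
opening: 0.0
```

Emit:
{"fn": "step_arm", "kwargs": {"moves": [[[0.2,0,0],[0,0,0],0],[[0.4,0,0],[0,0,0],0],[[0.6,0,0],[0,0,0],0],[[0.8,0,0],[0,0,0],0],[[1,0,0],[0,0,0],0],[[1.2,0,0],[0,0,0],0],[[1.4,0,0],[0,0,0],0],[[1.6,0,0],[0,0,0],0],[[1.6,0,0],[0,0,0],0],[[1.6,0,0],[0,0,0],0]]}}

```text
t: 45.48
tool_pos: [0.5855, -0.0057, 0.1157]
tool_rot: [1.165, 1.24, -1.164]
contact_force: [-7.7, 1.2, 15.9]
opening: -0.0
```

Emit:
{"fn": "step_arm", "kwargs": {"moves": [[[0.6,0,0],[0,0,0],0],[[0.7,0,0],[0,0,0],0],[[0.8,0,0],[0,0,0],0],[[0.9,0,0],[0,0,0],0],[[1.0,0,0],[0,0,0],0],[[1.1,0,0],[0,0,0],0],[[1.1,0,0],[0,0,0],0],[[1.1,0,0],[0,0,0],0],[[1.1,0,0],[0,0,0],0],[[1.1,0,0],[0,0,0],0]]}}

```text
t: 46.32
tool_pos: [0.5857, -0.0058, 0.1129]
tool_rot: [1.164, 1.242, -1.166]
contact_force: [-22.2, 2.6, 36.1]
opening: 0.0001
```

Emit:
{"fn": "step_arm", "kwargs": {"moves": [[[-1,0,0],[0,0,0],0],[[-4,0,0],[0,0,0],0],[[-8,0,0],[0,0,0],0],[[-9,-2,-4],[-7,0,0],0],[[-9,-5,-8],[-14,0,0],0],[[-9,-8,-12],[-21,0,0],0],[[-9,-11,-16],[-28,0,0],0],[[-9,-14,-20],[-35,0,0],0],[[-9,-17,-24],[-42,0,0],0],[[-9,-20,-28],[-49,0,0],0]]}}

```text
t: 47.15
tool_pos: [0.403, 0.2211, 0.2046]
tool_rot: [0.51, 1.514, -0.507]
contact_force: [0.5, 1.0, 0.0]
opening: -0.0002
```

```bash
python3 - <<'E'
from h import *
it=save('top','t10.png'); im=save('side','s10.png')
a=cv2.resize(im['pixels'][130:290,180:370],(712,600),interpolation=cv2.INTER_CUBIC)
b=it['pixels'][130:290,120:360]
cv2.imwrite('pics/s10c.png',a); cv2.imwrite('pics/t10c.png',cv2.resize(b,(795,530),interpolation=cv2.INTER_CUBIC))
for c in('side','top'):
    try: lift(c,.0018 if c=='side' else -.0017)
    except Exception as e: print(c,e)
o=ctrl.get_obs(); print(o['tool_pos'],o['contact_force'])
for c,I in(('top',it),('side',im)): print(c,[np.round(proj(I,[*W(-.08,y),.074]),1).tolist() for y in(.054,0,-.054)])
E
```

```text
lift side 0.002 [0.088 0.082 0.08  0.08  0.087]
lift top 0.002 [0.047 0.046 0.045 0.045 0.046]
[0.40489253 0.21962332 0.20444303] [ 0.22465354 -0.01251519  0.0356458 ]
top [[273.0, 212.6], [295.4, 210.6], [317.8, 208.7]]
side [[272.3, 212.8], [284.8, 222.1], [297.7, 231.6]]
```

View pics/t10c.png

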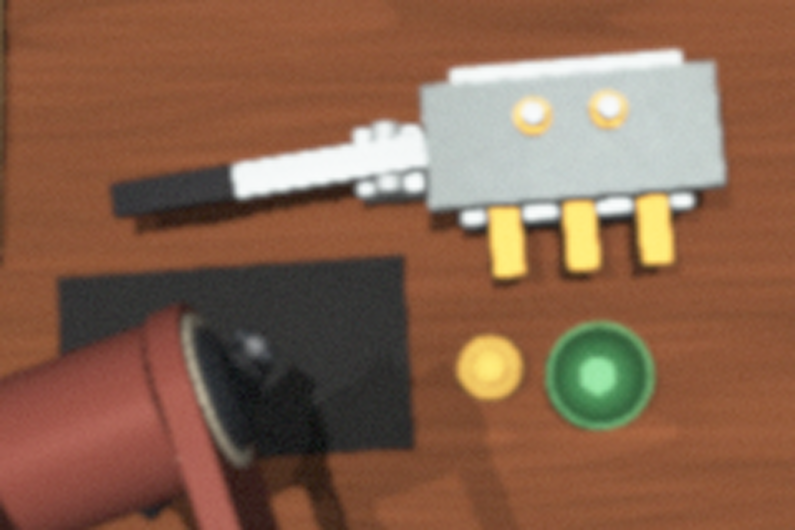

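The crop shows the three bar ends level at (508,277), (583,270) and (655,265), which is within about 1 px of the home prediction. The block is down on them. The pry bar and fulcrum are still in place, with the bar yawed slightly. I'll measure the pry bar next and grasp it.

```bash
python3 - <<'E'
from h import *
for z0 in(.060,.066,.072):
    print(z0); p=measure('prybar',PB,[.588,.207,-1.45],z0,z0+.004)
f=measure('fulcrum',FU,[.592,.131,-1.5],0,.04)
t=p[2]+np.pi/2
p=measure('prybar',PB,[.588,.207,-1.45],.066,.07)
g=p[:2]+.01*np.array([np.cos(p[2]),np.sin(p[2])]); print(g)
go([*g,.15],down(p[2]+np.pi/2)); print(ctrl.get_obs()['q'][5])
E
```

```text
0.06
  prybar top [ 0.5799  0.2136 -1.4239] 0.087 1072
  prybar side [ 0.5804  0.2196 -1.4236] 0.23 452
prybar [ 0.5797  0.2161 -1.421 ] yaw deg -81.42 0.137
0.066
  prybar top [ 0.5788  0.2133 -1.4237] 0.209 919
  prybar side [ 0.5777  0.2183 -1.4279] 0.214 442
prybar [ 0.5785  0.2132 -1.4249] yaw deg -81.64 0.214
0.072
  prybar top [ 0.5785  0.2085 -1.4208] 0.125 1039
  prybar side [ 0.5738  0.2143 -1.4204] 0.253 423
prybar [ 0.578   0.2086 -1.4212] yaw deg -81.43 0.206
  fulcrum top [ 0.5916  0.1296 -1.551 ] 0.948 259
  fulcrum side [ 0.5886  0.138  -1.5178] 1.978 130
fulcrum [ 0.5916  0.131  -1.5053] yaw deg -86.25 1.308
  prybar top [ 0.5785  0.2164 -1.4231] 0.174 957
  prybar side [ 0.576   0.2243 -1.4161] 0.246 421
prybar [ 0.578   0.2169 -1.4244] yaw deg -81.61 0.198
[0.57948786 0.20704784]
at [0.4043 0.2202 0.2041] F [ 0.6 -0.6  0.6] op -0.0 t 48.5
[[-0.004, 0.609, 0.793], [0.002, 0.793, -0.609], [-1.0, -0.001, -0.005]]
shift cm [ 5.33  9.63 14.73] turn deg [-45.88  -0.27  -0.05]
0.9888081062927093
```

Emit:
{"fn": "step_arm", "kwargs": {"moves": [[[0,2,3],[-7,0,0],0.6],[[0,4,6],[-14,0,0],0.6],[[0,6,9],[-21,0,0],0.6],[[1,8,12],[-28,0,0],0.6],[[2,9.5,14.9],[-35,0,0],0.6],[[3,9.5,14.9],[-42,0,0],0.6],[[5,9.5,14.9],[-45.9,-0.3,0],0.6],[[5.3,9.5,14.9],[-45.9,-0.3,0],0.6],[[5.3,9.5,14.9],[-45.9,-0.3,0],0.6],[[5.3,9.5,14.9],[-45.9,-0.3,0],0.6]]}}

```text
t: 49.28
tool_pos: [0.5799, 0.2051, 0.1507]
tool_rot: [-0.114, 1.567, 0.115]
contact_force: [1.0, -0.8, 0.3]
opening: 0.0512
```

```bash
python3 - <<'E'
from h import *
go([.5804,.2046,.083],down(.147))
im=save('side','s11.png')['pixels']
cv2.imwrite('pics/s11c.png',cv2.resize(im[140:240,190:330],(798,570),interpolation=cv2.INTER_CUBIC))
E
```

```text
at [0.5799 0.2051 0.1507] F [ 1.  -0.8  0.3] op 0.0512 t 49.3
[[0.001, -0.145, 0.989], [0.001, 0.989, 0.145], [-1.0, 0.001, 0.001]]
shift cm [ 6.77 -0.06  0.04] turn deg [-0.08  0.04 -0.04]
```

View pics/s11c.png

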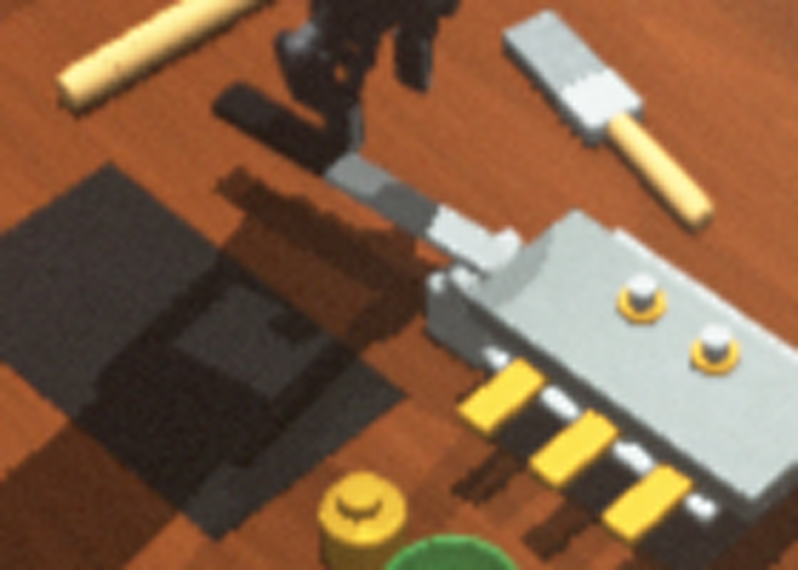

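The crop shows the jaws straddling the blade ahead of the grip, with the bar about level and the three bars under the block. I'll grasp it, tip it slightly and draw it out.

Emit:
{"fn": "step_arm", "kwargs": {"grip_force": 80, "moves": [[[2.5,0,0],[0,0,0],0.6],[[5,0,0],[0,0,0],0.6],[[6.7,0,0],[0,0,0],0.6],[[6.7,0,0],[0,0,0],0.6],[[6.7,0,0],[0,0,0],0.0],[[6.7,0,0],[0,0,0],0.0],[[6.7,0,0],[0,0,0],0.0],[[6.7,0,0],[0,0,0],0.0],[[6.7,0,0],[0,0,0],0.0],[[6.7,0,0],[0,0,0],0.0]]}}

```text
t: 50.17
tool_pos: [0.5819, 0.2059, 0.087]
tool_rot: [-0.113, 1.562, 0.116]
contact_force: [-1.5, 0.1, 5.9]
opening: 0.0201
```

Emit:
{"fn": "step_arm", "kwargs": {"moves": [[[-0.2,0,0],[0,0,1.3],0],[[-0.4,0,0],[0,0,2.6],0],[[-0.65,0,0],[0,0,4],0],[[-0.65,0,0],[0,0,4],0],[[-0.7,1,0],[0,0,4],0],[[-0.8,2,0],[0,0,4],0],[[-0.85,3,0],[0,0,4],0],[[-0.9,4,0],[0,0,4],0],[[-1,5,0],[0,0,4],0],[[-1,6,0],[0,0,4],0]]}}

```text
t: 51.0
tool_pos: [0.5728, 0.2668, 0.0972]
tool_rot: [-0.059, 1.566, 0.171]
contact_force: [-0.0, -0.1, -2.7]
opening: 0.0199
```

```bash
python3 - <<'E'
from h import *
go([.4837,.2404,.15],down(-.034)); lift()
f=measure('fulcrum',FU,[.592,.131,-1.5],0,.04)
E
```

```text
at [0.5728 0.2668 0.0972] F [-0.  -0.1 -2.7] op 0.0199 t 51.0
[[-0.004, -0.146, 0.989], [0.071, 0.987, 0.146], [-0.997, 0.071, 0.006]]
shift cm [-5.42 -0.93 -9.17] turn deg [10.35 -0.02 -4.11]
lift side 0.002 [0.076 0.07  0.07  0.075 0.085]
  fulcrum top [ 0.5918  0.1305 -1.5039] 0.074 467
  fulcrum side [ 0.5896  0.1425 -2.3082] 0.909 178
fulcrum [ 0.5916  0.131  -1.5236] yaw deg -87.29 0.39
```

Emit:
{"fn": "step_arm", "kwargs": {"moves": [[[-2,0,0],[0,0,0],0],[[-5.4,0,-1],[2,0,-1],0],[[-5.4,0,-3],[4,0,-2],0],[[-5.4,-0.5,-6],[7,0,-3],0],[[-5.4,-0.9,-9.2],[10.3,0,-4.1],0],[[-5.4,-0.9,-9.2],[10.3,0,-4.1],0],[[-3,-0.9,-9.2],[10.3,0,-4.1],0],[[0,-0.9,-9.2],[10.3,0,-4.1],0],[[3,-1.3,-9.2],[10.3,0,-4.1],0],[[5,-1.4,-9.2],[10.3,0,-4.1],0]]}}

```text
t: 52.13
tool_pos: [0.4827, 0.2403, 0.0429]
tool_rot: [0.026, 1.574, -0.028]
contact_force: [-1.1, 0.6, -3.5]
opening: 0.0198
```

```bash
python3 - <<'E'
from h import *
go([.4837,.2404,.022],down(-.034))
E
```

```text
at [0.4827 0.2403 0.0429] F [-1.1  0.6 -3.5] op 0.0198 t 52.1
[[-0.003, 0.035, 0.999], [-0.001, 0.999, -0.035], [-1.0, -0.001, -0.003]]
shift cm [2.09 0.02 0.11] turn deg [-0.04 -0.18  0.08]
```

Emit:
{"fn": "step_arm", "kwargs": {"moves": [[[0.6,0,0],[0,0,0],0],[[1.2,0,0],[0,0,0],0],[[1.6,0,0],[0,0,0],0],[[1.9,0,0],[0,0,0],0],[[2.1,0,0],[0,0,0],0],[[2.2,0,0],[0,0,0],0],[[2.3,0,0],[0,0,0],0],[[2.4,0,0],[0,0,0],0],[[2.4,0,0],[0,0,0],0],[[2.4,0,0],[0,0,0],0]]}}

```text
t: 52.97
tool_pos: [0.4836, 0.2406, 0.0219]
tool_rot: [0.026, 1.573, -0.028]
contact_force: [-5.8, -3.1, 11.3]
opening: 0.02
```

Emit:
{"fn": "step_arm", "kwargs": {"moves": [[[-0.1,0,0],[0,0,0],0.2],[[-0.1,0,0],[0,0,0],0.5],[[-0.1,0,0],[0,0,0],0.6],[[-0.1,0,0],[0,0,0],0.6],[[-1,0,0],[0,0,0],0.6],[[-4,0,0],[0,0,0],0.85],[[-8,0,0],[0,0,0],0.85],[[-12,0,0],[0,0,0],0.85],[[-12,0,0],[0,0,0],0.85],[[-12,0,0],[0,0,0],0.85]]}}

```text
t: 53.8
tool_pos: [0.4864, 0.2416, 0.1465]
tool_rot: [0.028, 1.565, -0.026]
contact_force: [-0.7, -0.6, -1.2]
opening: 0.0725
```

```bash
python3 - <<'E'
from h import *
measure('prybar',PB,[.484,.25,-1.605],.001,.008,('side',))
go([.5916,.1305,.14],down(PR[2]))
E
```

```text
prybar side [ 0.4844  0.2508 -1.6291] 0.12 434
prybar [ 0.4844  0.2508 -1.6291] yaw deg -93.34 0.12
at [0.4836 0.2407 0.1417] F [-0.3 -0.4 -1.4] op 0.0724 t 53.9
[[-0.002, 0.034, 0.999], [-0.002, 0.999, -0.034], [-1.0, -0.002, -0.002]]
shift cm [  0.16 -10.64  11.17] turn deg [-5.77 -0.14  0.08]
```

Emit:
{"fn": "step_arm", "kwargs": {"moves": [[[0,-2.5,3],[-1.5,0,0],0.85],[[0,-5,6],[-3,0,0],0.85],[[0,-8,9],[-4.5,0,0],0.85],[[0,-10.6,11.2],[-5.8,0,0],0.85],[[0,-10.6,11.2],[-5.8,0,0],0.85],[[0,-10.6,11.2],[-5.8,0,0],0.85],[[0,-10.6,11.2],[-5.8,0,0],0.85],[[0,-10.6,11.2],[-5.8,0,0],0.85],[[0,-10.6,11.2],[-5.8,0,0],0.85],[[0,-10.6,11.2],[-5.8,0,0],0.85]]}}

```text
t: 54.73
tool_pos: [0.5911, 0.1318, 0.1414]
tool_rot: [-0.055, 1.573, 0.053]
contact_force: [-0.2, -0.0, -0.2]
opening: 0.0724
```

```bash
python3 - <<'E'
from h import *
measure('fulcrum',FU,[.592,.131,-1.5],0,.04,('side',))
measure('prybar',PB,[.484,.25,-1.605],.001,.008,('side',))
go([.5916,.1315,.048],down(PR[2]))
E
```

```text
fulcrum side [ 0.5854  0.141  -1.4458] 1.888 134
fulcrum [ 0.5854  0.141  -1.4458] yaw deg -82.84 1.888
  prybar side [ 0.4843  0.2471 -1.6339] 0.151 426
prybar [ 0.4843  0.2471 -1.6339] yaw deg -93.62 0.151
at [0.5917 0.1314 0.1418] F [ 0.  -0.2  0.1] op 0.0729 t 54.9
[[-0.002, -0.068, 0.998], [-0.001, 0.998, 0.068], [-1.0, -0.001, -0.002]]
shift cm [9.38 0.03 0.01] turn deg [ 0.07 -0.13  0.07]
```

Emit:
{"fn": "step_arm", "kwargs": {"grip_force": 60, "moves": [[[3,0,0],[0,0,0],0.85],[[6,0,0],[0,0,0],0.85],[[9.3,0,0],[0,0,0],0.85],[[9.3,0,0],[0,0,0],0.85],[[9.3,0,0],[0,0,0],0.3],[[9.3,0,0],[0,0,0],0.3],[[9.3,0,0],[0,0,0],0.3],[[9.3,0,0],[0,0,0],0.3],[[9.3,0,0],[0,0,0],0.3],[[9.3,0,0],[0,0,0],0.3]]}}

```text
t: 55.77
tool_pos: [0.5927, 0.1313, 0.0507]
tool_rot: [-0.054, 1.569, 0.052]
contact_force: [-0.7, -0.5, 3.0]
opening: 0.0492
```

Emit:
{"fn": "step_arm", "kwargs": {"moves": [[[-2,0,0],[0,0,0],0.3],[[-4,0,0],[0,0,0],0.3],[[-7,0,0],[0,0,0],0.3],[[-10,0,0],[0,0,0],0.3],[[-10,0,0],[0,0,0],0.3],[[-10,0,0],[0,0,0],0.3],[[-10,0,0],[0,0,0],0.3],[[-10,0,0],[0,0,0],0.3],[[-10,0,0],[0,0,0],0.3],[[-10,0,0],[0,0,0],0.3]]}}

```text
t: 56.6
tool_pos: [0.5914, 0.1313, 0.1482]
tool_rot: [-0.054, 1.573, 0.052]
contact_force: [0.1, 0.2, -5.8]
opening: 0.0488
```

```bash
python3 - <<'E'
from h import *
go([.402,.239,.15],down(-.03))
E
```

```text
at [0.5914 0.1313 0.1482] F [ 0.1  0.2 -5.8] op 0.0488 t 56.6
[[-0.003, -0.068, 0.998], [-0.002, 0.998, 0.068], [-1.0, -0.001, -0.003]]
shift cm [ -0.14  12.03 -18.17] turn deg [ 5.6  -0.18  0.09]
```

Emit:
{"fn": "step_arm", "kwargs": {"moves": [[[0,2,-3],[1,0,0],0.3],[[0,4,-6],[2,0,0],0.3],[[0,6,-9],[3,0,0],0.3],[[0,8,-12],[4,0,0],0.3],[[0,10,-15],[5,0,0],0.3],[[0,12,-18.2],[5.6,-0.2,0],0.3],[[0,12,-18.2],[5.6,-0.2,0],0.3],[[0,12,-18.2],[5.6,-0.2,0],0.3],[[0,12,-18.2],[5.6,-0.2,0],0.3],[[0,12,-18.2],[5.6,-0.2,0],0.3]]}}

```text
t: 57.43
tool_pos: [0.4025, 0.2384, 0.1488]
tool_rot: [0.023, 1.57, -0.025]
contact_force: [1.1, 0.5, -4.9]
opening: 0.0492
```

Emit:
{"fn": "step_arm", "kwargs": {"moves": [[[3,0,0],[0,0,0],0.3],[[6,0,0],[0,0,0],0.3],[[8,0,0],[0,0,0],0.3],[[8.8,0,0],[0,0,0],0.3],[[9.2,0,0],[0,0,0],0.3],[[9.5,0,0],[0,0,0],0.3],[[9.7,0,0],[0,0,0],0.3],[[9.8,0,0],[0,0,0],0.3],[[9.8,0,0],[0,0,0],0.3],[[9.8,0,0],[0,0,0],0.3]]}}

```text
t: 58.27
tool_pos: [0.4033, 0.2386, 0.0518]
tool_rot: [0.023, 1.568, -0.025]
contact_force: [0.2, -0.3, -6.6]
opening: 0.049
```

Emit:
{"fn": "step_arm", "kwargs": {"moves": [[[0.1,0,0],[0,0,0],0.3],[[0.2,0,0],[0,0,0],0.3],[[0.3,0,0],[0,0,0],0.3],[[0.35,0,0],[0,0,0],0.3],[[0.35,0,0],[0,0,0],0.3],[[0.35,0,0],[0,0,0],0.3],[[0.35,0,0],[0,0,0],0.3],[[0.35,0,0],[0,0,0],0.3],[[0.35,0,0],[0,0,0],0.3],[[0.35,0,0],[0,0,0],0.3]]}}

```text
t: 59.1
tool_pos: [0.4041, 0.239, 0.0507]
tool_rot: [0.023, 1.568, -0.025]
contact_force: [-5.7, -3.3, 8.5]
opening: 0.0489
```

Contact is made. I'll release it, retreat upward and to the side, and then check.

Emit:
{"fn": "step_arm", "kwargs": {"moves": [[[-0.1,0,0],[0,0,0],0.5],[[-0.1,0,0],[0,0,0],0.7],[[-0.1,0,0],[0,0,0],0.85],[[-0.1,0,0],[0,0,0],0.85],[[-2,0,0],[0,0,0],0.85],[[-6,0,0],[0,0,0],0.85],[[-10,0,0],[0,0,0],0.85],[[-14,0,0],[0,0,0],0.85],[[-18,2,-1],[0,0,0],0.85],[[-20,5,-3],[0,0,0],0.85]]}}

```text
t: 59.93
tool_pos: [0.379, 0.2877, 0.2547]
tool_rot: [0.03, 1.56, -0.026]
contact_force: [0.3, 0.3, -0.5]
opening: 0.0723
```

Emit:
{"fn": "step_arm", "kwargs": {"moves": [[[0,4,-1],[0,0,0],0.85],[[0,8,-3],[0,0,0],0.85],[[0,12,-5],[0,0,0],0.85],[[0,16,-7],[0,0,0],0.85],[[0,20,-9],[0,0,0],0.85],[[0,24,-11],[0,0,0],0.85],[[0,26,-12],[0,0,0],0.85],[[0,26,-12],[0,0,0],0.85],[[0,26,-12],[0,0,0],0.85],[[0,26,-12],[0,0,0],0.85]]}}

```text
t: 60.77
tool_pos: [0.2683, 0.5517, 0.2539]
tool_rot: [0.029, 1.56, -0.026]
contact_force: [0.4, 0.1, 0.7]
opening: 0.0725
```

```bash
python3 - <<'E'
from h import *
it=save('top','t12.png'); im=save('side','s12.png')
a=cv2.resize(im['pixels'][130:290,160:330],(600,565),interpolation=cv2.INTER_CUBIC)
cv2.imwrite('pics/s12c.png',a)
lift(); lift('top',-.0017)
measure('prybar',PB,[.484,.25,-1.605],.001,.008); measure('fulcrum',FU,[.401,.2375,-1.6],.001,.03)
E
```

```text
lift side 0.002 [0.077 0.072 0.071 0.074 0.081]
lift top 0.0 [0.067 0.067 0.067 0.067 0.067]
  prybar top [ 0.4863  0.2458 -1.6233] 0.061 928
  prybar side [ 0.4841  0.2494 -1.6144] 0.097 471
prybar [ 0.4858  0.2457 -1.6213] yaw deg -92.9 0.1
  fulcrum top [ 0.4063  0.2382 -1.6042] 0.075 468
  fulcrum side [ 0.4044  0.2412 -1.6274] 0.09 362
fulcrum [ 0.406   0.2387 -1.5787] yaw deg -90.45 0.111
```

View pics/s12c.png

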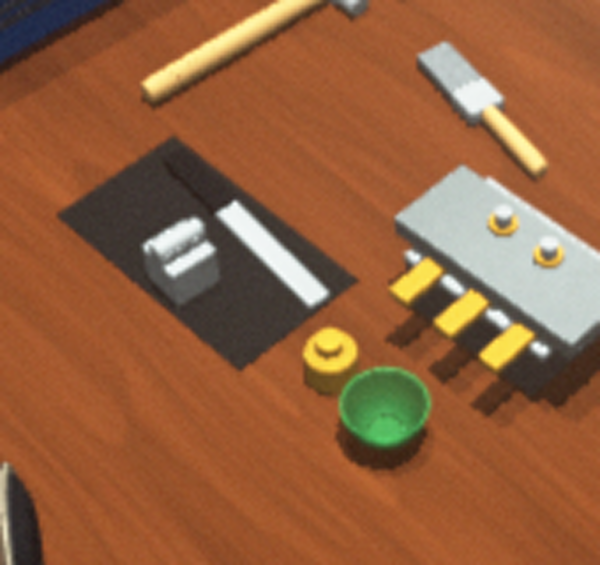

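View pics/t12.png

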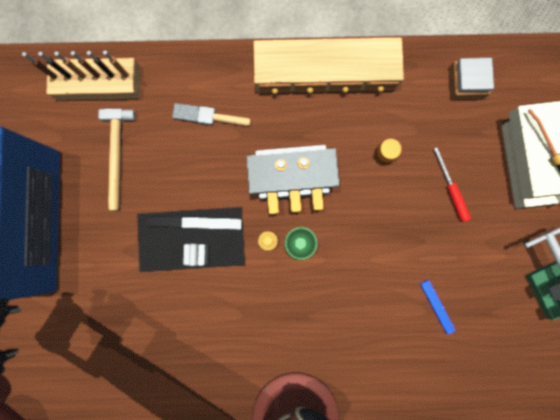

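Everything is in place: the three bars are under the seated block at (273,204), (296,201) and (318,199). The pry bar (209,223) and fulcrum (195,255) are upright on the mat, and nothing else has moved. I'm handing in.

```bash
python3 -c "
from h import *
print(ctrl.finish_job())"
```

```text
the job is handed in; nothing more can be done
None
```

The job is done and handed in at about 61 s of the 210 s allowed. I levered the block up by about 12–13 mm and slid each of the three brass bars into its own channel. I then pressed the block down onto the bars and put the pry bar and fulcrum back on the mat.

**Checks that agreed:**
- **Bars:** each met the rear stop with about 15–16 N. Their front ends lie within about 1 px (about 2 mm) of where home bars should show.
- **Block:** the press ended at 36 N with the fingertips at z ≈ 95.9 mm, which puts the block at about 3.4 mm (3.5 mm means seated on bars).
- **Tools and bench:** the last pictures show the pry bar and fulcrum right way up on the mat within about 5 mm of where they started. The blue look-alike and the other bench items appear where they were, and I saw no sign of the knock the task warned of.

**Checks that disagreed:**
- The final mask fits of block height read 2 mm (side camera) and 0 mm (top camera, which barely responds to height) instead of 3.5 mm. I trusted the fingertip reading.
- The two cameras differed by about 3 mm in y, so I used the average.

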